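# Pack hexagonal salve jars honeycomb-tight in a tray

## Task

Finish packing the shallow wooden tray: set the two loose hexagonal jars into it beside the two already there, so that all four stand upright and flat on its floor in a close honeycomb of two rows, side faces flush against one another. The jars are glass: set them down rather than dropping them, tip none over, leave the two packed jars where they are and do not disturb the other bottles and jars.

Things in the scene. Friction and masses are not known exactly. Their poses are not given: they have to be found in the camera images.
- loose_1_mid (a point): Amber hexagonal jar to pack, upright on the table, any yaw. 54 mm across flats, 62 across corners; upright side faces 31 mm wide to height 55; shoulder at 58; round black lid of 42 mm diameter to 76. 0.15 to 0.31 kg, loose. Point: jar's centre, 38 mm above its underside; z up; side faces look along its +y and -y and at 60 degree steps from these (corners on +x, -x). All four jars are alike.
- loose_2_mid (a point): The other amber hexagonal jar to pack: same size, point and axes as loose_1_mid. Upright on the table at the start, any yaw; the two loose jars are interchangeable.
- packed_left_mid (a point): Jar already in the tray's far left corner, loose: same size, point and axes as loose_1_mid, turned in line with the tray. A flat face is 0.5 mm from the tray's left (+y) wall, a corner 0.5 mm from the far (+x) wall.
- packed_right_mid (a point): Jar already in the tray, loose, on the -y side of the left one, flat face to flat face (0.5 mm apart), in line with the tray, a corner to the far wall: same size, point and axes as loose_1_mid. It leaves 31 mm to the tray's right (-y) wall.
- tray: Shallow pale wooden tray, dark floor, fixed to the table. Origin: centre of underside; x near to far, y left, z up. Inside 116 (x) by 140 mm (y), floor 6 mm thick, walls 6 mm thick, 18 mm high. Two honeycomb rows of two jars: far row filled, against the left wall; near row half a jar farther right: one place touching both packed jars, one right of it touching that new jar and the right packed jar.
- tray_dir0 (a point): Direction mark at the centre of the tray's inner floor, 6 mm above its underside: its x axis is the tray's x axis turned by 0 degrees about z. A jar is lined up when its own x axis is parallel, either way round, to the x axis of one of the three marks.
- tray_dir60 (a point): Direction mark at the centre of the tray's inner floor, 6 mm above its underside: its x axis is the tray's x axis turned by 60 degrees about z. A jar is lined up when its own x axis is parallel, either way round, to the x axis of one of the three marks.
- tray_dir120 (a point): Direction mark at the centre of the tray's inner floor, 6 mm above its underside: its x axis is the tray's x axis turned by 120 degrees about z. A jar is lined up when its own x axis is parallel, either way round, to the x axis of one of the three marks.
- jar_round: Bystander: small round glass jar, 62 mm diameter, 81 mm high, behind the tray; origin at its underside.
- dropper: Bystander: amber dropper bottle, 39 mm diameter, 128 mm high, behind and right of the tray; origin at its underside.
- small_bottle: Bystander: small round amber bottle with a black cap, 39 mm diameter, 102 mm high, near the table's front edge, right of the loose jars; origin at its underside.
- loose_1: The same jar as loose_1_mid, its origin at the centre of its underside.
- loose_2: The same jar as loose_2_mid, its origin at the centre of its underside.
Mind the look-alikes: they are no part of the job. What is shaped like the loose_1 but green or purple is not meant.

How it is judged:
By the outcome, as a careful person would: the job done as asked, in the order asked, and still so for the second after the job is handed in, with the robot touching nothing.
It also fails if it takes over 54 s, if anything falls off the work surface, if the arm or the gripper's body presses on something with over 40 N, if the wrist force passes 120 N, or if a joint passes its speed limit or range.

## Robot

A 6-joint arm with a two-finger parallel gripper is mounted at the origin on a cart in front of the work surface, level with it; the furniture and walls round the work are solid. World frame = base frame: x ahead of the robot, y to its left, z up, the work surface at z = 0. Lengths are in mm, angles in rad, forces in N, time in s.
With the tool pointing down it reaches from about 375 to 900 mm from the base axis. Payload 3.1 kg.
Tool frame: the origin (TCP) lies midway between the tips of the shut fingers; the grasp point (between the pads) lies 19 mm behind it (bot.hold_point_z is the distance from the TCP to the grasp point, in mm); z points along the fingers, y is the direction in which the jaws open and shut (so a half turn about z gives the same grasp; the last joint's range is limited). The gripper opens to 85 mm and grips with 20 to 120 N. Pads are 22 mm wide; open, the fingers measure 114 mm over their backs; the gripper's body (76 mm by 85 mm) begins 54 mm behind the grasp point. The pads swing forward as they close: fully open they stand 13 mm farther back than shut.
Start: joints at [1.04, 0.527, 1.433, -0, 1.181, -0.178], TCP at [215.326, 586.712, 231.31] pointing down, gripper open.
Joint ranges: [-3.08, 3.08], [-0.75, 2.2], [0.22, 2.44], [-1.43, 4.57], [0, 2.65], [-2.85, 2.85]. Speed limits (rad/s): [2.79, 2.79, 3.14, 3.14, 3.14, 3.14].

## Interface

Orientations are given as a unit quaternion [x, y, z, w].
In Python, from plant import bot gives the robot as it stands.
- The arm moves only by the shell command python3 -m pendant 'ROWS' [FORCE]. ROWS is JSON, a list of rows, each an object of numbers: "hand": the closure, from 0 (fully open) to 1 (shut); "dx", "dy", "dz": the shift along the tool's x, y, z in m; "twist": the turn about the tool's z in degrees. A call has 1 to 10 rows; each row is the pose to reach, as a shift and turn from the pose commanded when the call began, along the tool's axes at that moment; what a row does not reach only later rows make up. A row lasts 1/10 s, in which the tool goes at most 50 mm and 8.59 degrees, less where a joint would pass 70% of its speed; a pose out of reach is approached as far as the arm can. A call with a gripper value outside its range is refused whole. The fingers move at their own pace and stop on an object; FORCE is the grip in N (left out, the last holds). Time passes only in rows, so rows that repeat a pose let the fingers close. It gives the time, the measured TCP pose, the force and the opening at its end, in the units of the state.
- bot.observe(): the state, without advancing time (a new reading comes with each control period).
- bot.capture(name): name is "scene" or "top" or "wrist"; returns a dict with "img" (420x560x3 uint8, blue, green, red), "depth" (420x560 float32, mm along the optical axis (not along the pixel's ray), 0 where there is no reading), "fx", "fy", "cx", "cy" (pixels), "camera_from_world" (4x4, takes a point from world to camera coordinates); the wrist camera has in their place "hand_eye" (4x4, takes a point from camera to tool coordinates, whose origin is the TCP and whose axes are the flange's). Camera axes: x right, y up, looking along -z (the intrinsics and any distortion apply to the point x, -y, -z); pixel columns grow to the right and rows downward; lengths in mm; the calibration is good to about 2 mm. The wrist camera is an equidistant fisheye: a pixel r from the principal point sees the ray r / f radians off the axis. A picture is of the moment at which its call begins: read the wrist's pose just before it.
- bot.hand_in(): hands the job in, once; it reports no verdict.
The state is a dict: "time": time; "qpos": joint angles; "joint_velocities": joint speeds; "tau": joint torques, N m; "tcp_pos": TCP position; "eef_rot": TCP orientation; "contact_force": force on the tool from outside, world axes, zero at the start; "moment": the same for the moment, N m; "opening": finger opening in mm.
Only numpy, scipy, OpenCV 4.12 (cv2) and the standard library are available. Lean on these libraries where they do the work, as an engineer would, in place of code of your own. Each camera call takes 0.05 s, during which the arm holds its last target. There are 200 camera calls.

## Working session

There is one attempt and no reset: what is moved stays moved. The work goes in short steps, Python scripts to look and compute and a shell command to move; the robot and the scene stay as the last step left them, time stands still between calls to the robot, and variables do not carry over. Pictures are saved under pics/ and viewed, about 8 in all and at most 12, crops included, and the job is handed in when it is done.

```bash
ls; mkdir -p pics; python3 - <<'E'
from plant import bot
import cv2
s=bot.observe();print(s['time'],s['tcp_pos'],s['eef_rot'],s['contact_force'],s['opening'],bot.hold_point_z)
import pickle
d={n:bot.capture(n) for n in('scene','top','wrist')}
pickle.dump(d,open('c0.pkl','wb'))
for n in('top','scene'):
    cv2.imwrite(f'pics/{n}0.png',d[n]['img']);print(n,d[n]['fx'],d[n]['cx'],d[n]['cy'],d[n]['camera_from_world'])
print(d['wrist']['fx'],d['wrist']['hand_eye'])
E
```

```text
pics
0.0 [214.97311316 586.10193304 230.31655393] [ 1.74968924e-01  9.84573351e-01 -1.03002732e-03 -3.63045362e-04] [-0.2064235  -0.44546077  0.9122318 ] 85.42243144942984 18.700000000000003
top 421.8690436980783 281.74653052264813 211.69901320622574 [[-6.06255974e-03 -9.99957987e-01  6.87531848e-03  2.23190807e+02]
 [ 9.95780418e-01 -5.40736777e-03  9.16085097e-02 -5.39606377e+02]
 [-9.15674836e-02  7.40168958e-03  9.95771365e-01 -9.90351422e+02]
 [ 0.00000000e+00  0.00000000e+00  0.00000000e+00  1.00000000e+00]]
scene 506.92405580191746 274.79969894037833 213.78786748970703 [[ 9.04041631e-01 -4.27402081e-01  6.01578232e-03 -4.26540358e+02]
 [ 3.36477235e-01  7.20255863e-01  6.06642038e-01 -3.61567161e+02]
 [-2.63612972e-01 -5.46405484e-01  7.94952356e-01 -8.69836041e+02]
 [ 0.00000000e+00  0.00000000e+00  0.00000000e+00  1.00000000e+00]]
325.19226210127806 [[ 5.31785576e-04  9.49990190e-01  3.12279292e-01  7.92700550e+01]
 [ 9.99999773e-01 -6.34625010e-04  2.27687458e-04 -6.51922857e-01]
 [ 4.14481100e-04  3.12279100e-01 -9.49990312e-01 -1.42539867e+02]
 [ 0.00000000e+00  0.00000000e+00  0.00000000e+00  1.00000000e+00]]
```

```bash
python3 - <<'E'
import cv2,pickle,numpy as np
d=pickle.load(open('c0.pkl','rb'))
cv2.imwrite('pics/both0.png',cv2.resize(np.vstack([d['top']['img'],d['scene']['img']]),None,fx=.7,fy=.7))
E
```

```text
(no output)
```

View pics/top0.png

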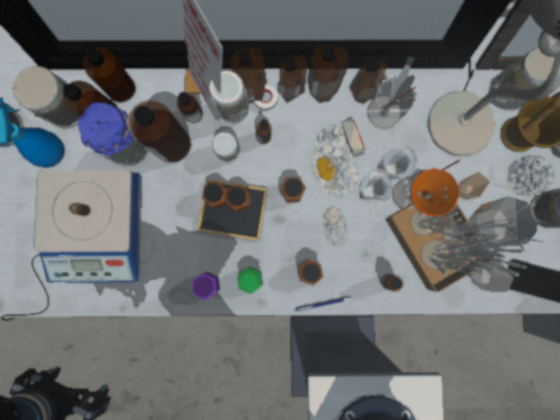

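View pics/scene0.png

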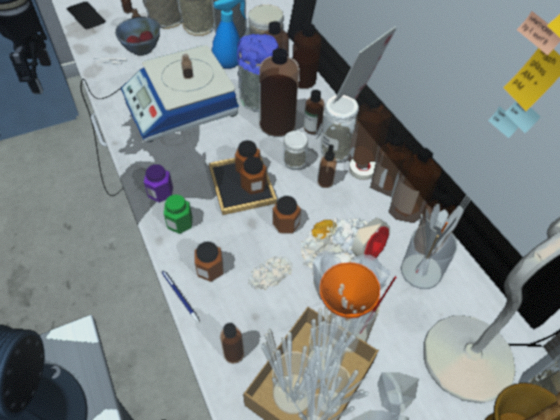

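Scene: amber hexagonal jars are at (292,188) and (310,272) in the top view, with the packed pair at (213,195) and (237,197) in the tray. Green (249,280) and purple (206,286) are look-alikes. The two amber jars outside the tray fit the description; I'll confirm them in a crop and localise them roughly.

```bash
cat > h.py <<'E'
import numpy as np,cv2
from scipy.spatial.transform import Rotation as R
from plant import bot
def grab(name):
    s=bot.observe(); c=bot.capture(name); c['s']=s
    if name=='wrist':
        T=np.eye(4);T[:3,:3]=R.from_quat(s['eef_rot']).as_matrix();T[:3,3]=s['tcp_pos']
        c['W']=T@c['hand_eye']
    else: c['W']=np.linalg.inv(c['camera_from_world'])
    return c
def rays(c,uv):
    uv=np.atleast_2d(np.asarray(uv,float)); a=(uv-[c['cx'],c['cy']])/[c['fx'],c['fy']]
    if 'hand_eye' in c:
        r=np.linalg.norm(a,axis=1)+1e-9; k=np.sin(r)/r
        d=np.c_[a[:,0]*k,-a[:,1]*k,-np.cos(r)]
    else: d=np.c_[a[:,0],-a[:,1],-np.ones(len(a))]
    return d@c['W'][:3,:3].T
def onplane(c,uv,z):
    d=rays(c,uv);o=c['W'][:3,3]
    return (o+d*((z-o[2])/d[:,2])[:,None])[:,:2]
def proj(c,P):
    P=np.atleast_2d(np.asarray(P,float)); Q=(P-c['W'][:3,3])@c['W'][:3,:3]
    a=np.c_[Q[:,0],-Q[:,1]];z=-Q[:,2]
    if 'hand_eye' in c:
        n=np.linalg.norm(a,axis=1)+1e-9; a=a/n[:,None]*np.arctan2(n,z)[:,None]
    else: a=a/z[:,None]
    return a*[c['fx'],c['fy']]+[c['cx'],c['cy']]
def totool(v,s=None):
    s=s or bot.observe()
    return R.from_quat(s['eef_rot']).as_matrix().T@np.asarray(v,float)
def rect(c,cen,half,z,px=3):
    """resample the plane at height z as a map: rows = +x up, cols = +y left; px pixels/mm"""
    n=int(2*half*px); j,i=np.meshgrid(np.arange(n),np.arange(n))
    P=np.c_[(cen[0]+half-i/px).ravel(),(cen[1]+half-j/px).ravel(),np.full(n*n,z)]
    m=proj(c,P).astype(np.float32).reshape(n,n,2)
    return cv2.remap(c['img'],m[...,0],m[...,1],cv2.INTER_CUBIC)
E
python3 - <<'E'
from h import *
c=grab('top')
for n,uv,z in (('A',(292,187),76),('B',(310,272),76),('PL',(213,193),82),('PR',(237,196),82)): print(n,onplane(c,uv,z).round(1))
print('tray corners',onplane(c,[(206,181),(267,186),(259,240),(197,234)],18).round(1))
cv2.imwrite('pics/crop.png',cv2.resize(c['img'][165:300,180:330],None,fx=5,fy=4.4,interpolation=cv2.INTER_CUBIC))
s=bot.observe();print(R.from_quat(s['eef_rot']).as_matrix().round(3))
E
```

```text
A [[592.9 196.6]]
B [[399.4 157.7]]
PL [[579.1 376.5]]
PR [[571.9 322. ]]
tray corners [[617.4 403.8]
 [604.4 255.5]
 [473.4 275.1]
 [488.7 424.1]]
[[-0.939  0.345 -0.001]
 [ 0.345  0.939 -0.001]
 [ 0.    -0.001 -1.   ]]
```

View pics/crop.png

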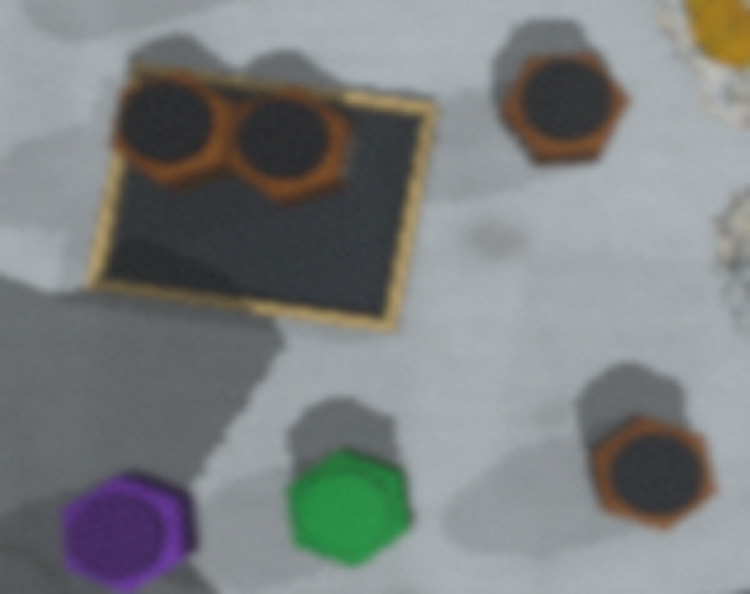

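The crop confirms it: both brown hexagons with black lids outside the tray (about (565,105) and (655,472) in the crop) are the loose jars. Green and purple are decoys. Next I move the hand over the tray for a closer wrist view.

```bash
python3 -m pendant '[{"dx":-0.409,"dy":-0.155,"dz":0,"twist":-13},{"dx":-0.409,"dy":-0.155,"dz":0,"twist":-13},{"dx":-0.409,"dy":-0.155,"dz":0,"twist":-13},{"dx":-0.409,"dy":-0.155,"dz":0,"twist":-13},{"dx":-0.409,"dy":-0.155,"dz":0,"twist":-13},{"dx":-0.409,"dy":-0.155,"dz":0,"twist":-13},{"dx":-0.409,"dy":-0.155,"dz":0,"twist":-13},{"dx":-0.409,"dy":-0.155,"dz":0,"twist":-13},{"dx":-0.409,"dy":-0.155,"dz":0,"twist":-13},{"dx":-0.409,"dy":-0.155,"dz":0,"twist":-13}]'
python3 - <<'E'
from h import *
import pickle
c=grab('wrist');pickle.dump(c,open('w1.pkl','wb'));s=c['s'];print(s['time'],s['tcp_pos'],s['eef_rot'])
cv2.imwrite('pics/w1.png',c['img'])
E
```

```text
0.2 [215.10152445 586.34787682 230.6854285 ] [ 1.74987962e-01  9.84570343e-01 -6.30503306e-04 -2.35909905e-04]$[0]: bad value
```

View pics/w1.png

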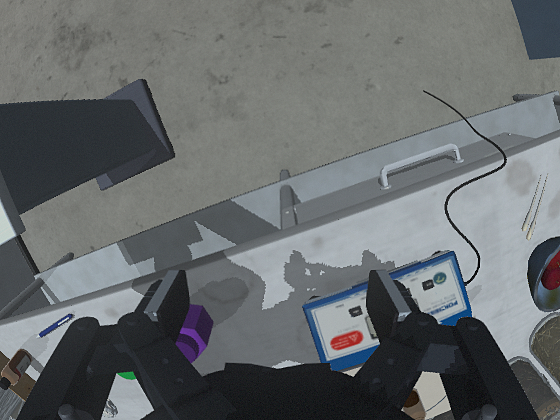

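The move was refused because the hand value was missing. The picture is still the start view, with the fingers at the bottom and robot-near at the top. I repeat the move with "hand".

```bash
python3 -m pendant '[{"hand":0,"dx":-0.409,"dy":-0.155,"dz":0,"twist":-13},{"hand":0,"dx":-0.409,"dy":-0.155,"dz":0,"twist":-13},{"hand":0,"dx":-0.409,"dy":-0.155,"dz":0,"twist":-13},{"hand":0,"dx":-0.409,"dy":-0.155,"dz":0,"twist":-13},{"hand":0,"dx":-0.409,"dy":-0.155,"dz":0,"twist":-13},{"hand":0,"dx":-0.409,"dy":-0.155,"dz":0,"twist":-13},{"hand":0,"dx":-0.409,"dy":-0.155,"dz":0,"twist":-13},{"hand":0,"dx":-0.409,"dy":-0.155,"dz":0,"twist":-13},{"hand":0,"dx":-0.409,"dy":-0.155,"dz":0,"twist":-13},{"hand":0,"dx":-0.409,"dy":-0.155,"dz":0,"twist":-13}]'
python3 - <<'E'
from h import *
import pickle
c=grab('wrist');pickle.dump(c,open('w1.pkl','wb'));s=c['s'];print(s['time'],s['tcp_pos'],s['eef_rot'])
cv2.imwrite('pics/w2.png',c['img'])
E
```

```text
time: 1.25
tcp_pos: [550.6, 296.4, 231.2]
eef_rot: [0.065, 0.998, -0.0, 0.002]
contact_force: [-1.8, 0.2, 0.1]
opening: 85.2
1.25 [550.63566345 296.37914471 231.22378049] [ 6.54737044e-02  9.97852773e-01 -3.07416905e-04  1.71546047e-03]
```

View pics/w2.png

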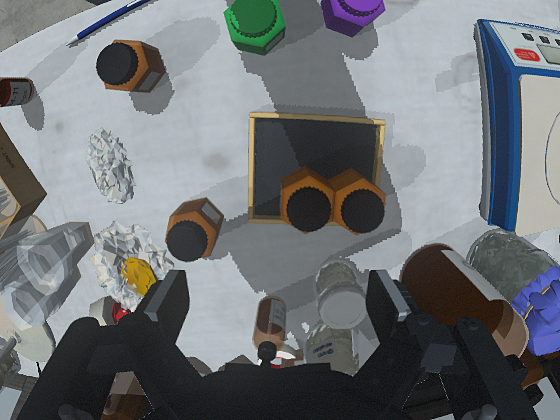

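The wrist view shows loose jar 1 at (193,230), loose jar 2 at (130,65), the tray rim from (250,113) to (385,223), and the packed pair at (308,205) and (358,203). I'll rectify onto the known heights and measure.

```bash
cat > meas.py <<'E'
from h import *
def lid(c,cen,z,px=5):
    """lid top circle (d 42) at height z: centre xy by Hough"""
    im=rect(c,cen,50,z,px); g=cv2.GaussianBlur(cv2.cvtColor(im,cv2.COLOR_BGR2GRAY),(0,0),2)
    k=cv2.HoughCircles(g,cv2.HOUGH_GRADIENT,1,40*px,param1=60,param2=8,minRadius=int(20.2*px),maxRadius=int(21.8*px))
    if k is None: return None,im
    u,v,r=k[0,0]; cv2.circle(im,(int(u),int(v)),int(r),(0,255,0),1)
    return np.array([cen[0]+50-v/px,cen[1]+50-u/px]),im
def trayrect(c,cen=(545,340),px=4):
    im=rect(c,cen,110,18,px); h=cv2.cvtColor(im,cv2.COLOR_BGR2HSV)
    m=cv2.inRange(h,(12,60,110),(30,255,255)); m=cv2.morphologyEx(m,cv2.MORPH_OPEN,np.ones((5,5)))
    n,l,st,_=cv2.connectedComponentsWithStats(m); 
    m2=np.isin(l,[i for i in range(1,n) if st[i,4]>400]).astype(np.uint8)
    pts=cv2.findNonZero(m2); (u,v),(w,hh),a=cv2.minAreaRect(pts)
    b=cv2.boxPoints(((u,v),(w,hh),a)); cv2.polylines(im,[b.astype(int)],True,(0,255,0),1)
    C=np.c_[cen[0]+110-b[:,1]/px,cen[1]+110-b[:,0]/px]
    return C,(w/px,hh/px),im
E
python3 - <<'E'
from meas import *
import pickle
c=pickle.load(open('w1.pkl','rb'))
C,wh,it=trayrect(c);print('tray',C.round(1).tolist(),np.array(wh).round(1),C.mean(0).round(1))
ims=[]
for n,p,z in(('A',(593,197),76),('B',(399,158),76),('PL',(579,376),82),('PR',(572,322),82)):
    q,im=lid(c,p,z);print(n,q);ims.append(cv2.resize(im,(300,300)))
h=[cv2.resize(rect(c,p,50,56),(300,300)) for p in((593,197),(399,158))]
out=np.vstack([np.hstack(ims[:2]+h[:1]),np.hstack(ims[2:]+h[1:])])
out=cv2.resize(np.hstack([out,cv2.resize(it,(600,600))]),(800,320)) if 0 else out
cv2.imwrite('pics/m.png',cv2.resize(out,(800,534)));cv2.imwrite('pics/tray.png',cv2.resize(it,(500,500)))
E
```

```text
tray [[499.20001220703125, 433.8999938964844], [628.7999877929688, 411.3999938964844], [601.2000122070312, 252.6999969482422], [471.6000061035156, 275.20001220703125]] [161.1 131.6] [550.2 343.3]
A [591.7 194.7]
B [398.7 154.9]
PL [580.3 376.1]
PR [570.5 322.7]
```

View pics/m.png

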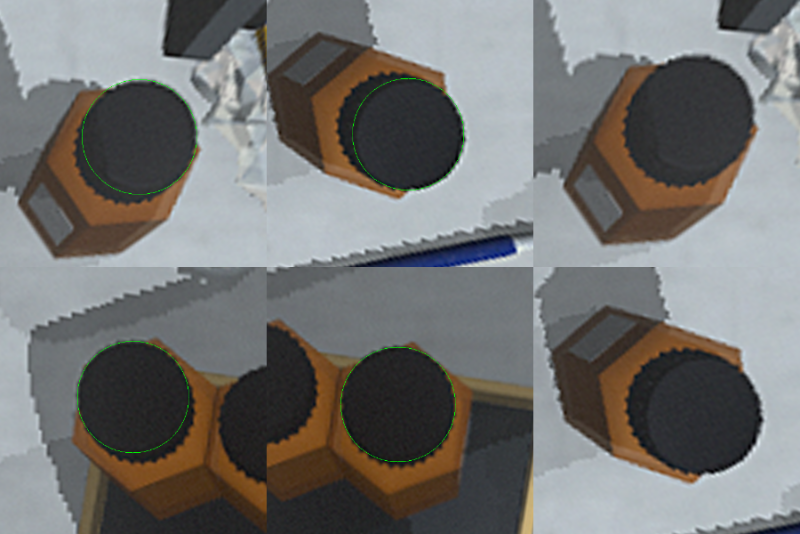

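View pics/tray.png

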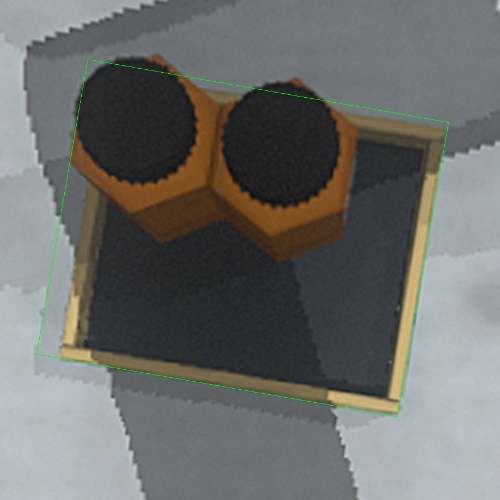

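The lid circles fit well: the packed pair measures 54.3 mm apart against 54.5 expected. The green tray box was corrupted by jar pixels, so I'll fit lines to the near and right rims only and check finger clearance from depth.

```bash
cat >> meas.py <<'E'
def traylines(c,cen=(545,340),px=4,z=18):
    im=rect(c,cen,110,z,px); h=cv2.cvtColor(im,cv2.COLOR_BGR2HSV)
    m=cv2.inRange(h,(12,60,60),(32,255,255)); m=cv2.morphologyEx(m,cv2.MORPH_OPEN,np.ones((5,5)))
    w=lambda u,v:np.c_[cen[0]+110-np.asarray(v)/px,cen[1]+110-np.asarray(u)/px]
    near=[(u,np.flatnonzero(m[:,u])[-1]) for u in range(140,620) if m[:,u].any()]
    right=[(np.flatnonzero(m[v])[-1],v) for v in range(260,620) if m[v].any()]
    L=[]
    for q in(near,right):
        q=np.array(q); P=w(q[:,0],q[:,1]).astype(np.float32)
        for _ in range(3):
            vx,vy,x0,y0=cv2.fitLine(P,cv2.DIST_HUBER,0,.1,.01).ravel(); r=abs((P[:,0]-x0)*vy-(P[:,1]-y0)*vx); P=P[r<max(.6,2*np.median(r))]
        L.append((vx,vy,x0,y0,len(P),np.median(r)))
    (ax,ay,a0,a1,*_),(bx,by,b0,b1,*_)=L
    t=np.linalg.solve([[ax,-bx],[ay,-by]],[b0-a0,b1-a1]); corner=np.array([a0+t[0]*ax,a1+t[0]*ay])
    return corner,L
E
python3 - <<'E'
from meas import *
import pickle
c=pickle.load(open('w1.pkl','rb'))
K,L=traylines(c)
n,r=L; tn=np.degrees(np.arctan2(n[1],n[0]))%180-90; tr=(np.degrees(np.arctan2(r[1],r[0]))+90)%180-90
print('corner',K.round(1),'yaw near',tn.round(2),'right',tr.round(2),n[4:],r[4:])
for yaw in (tn,-10.4):
    a=np.radians(yaw);x=np.array([np.cos(a),np.sin(a)]);y=np.array([-x[1],x[0]]);o=K+64*x+76*y
    print(yaw.__round__(2),'centre',o.round(1),{k:(o+p*x+q*y).round(1).tolist() for k,p,q in(('PL',26.3,42.5),('PR',26.3,-12),('A',-20.9,15.25),('B',-20.9,-39.25))})
PL=np.array([580.3,376.1]);PR=np.array([570.5,322.7])
for yaw in(-10.4,-9.2):
    a=np.radians(yaw);x=np.array([np.cos(a),np.sin(a)]);y=np.array([-x[1],x[0]]);A=(PL+PR)/2-47.2*x;print('from lids',A.round(1),(A-54.5*y).round(1))
t=pickle.load(open('c0.pkl','rb'))['top'];t['W']=np.linalg.inv(t['camera_from_world'])
def H(P,z0=20):
    uv=proj(t,np.c_[P,np.full(len(P),z0)]).round().astype(int); d=t['depth'][uv[:,1],uv[:,0]]
    return (t['W'][2,3]+rays(t,uv)[:,2]*d)
for nm,cen in(('A',(591.7,194.7)),('B',(398.7,154.9))):
  for j in range(0,180,6):
    a=np.radians(j);e=np.array([np.cos(a),np.sin(a)]);f=np.array([-e[1],e[0]]);res=[]
    for s in(1,-1):
        P=np.array([np.array(cen)+s*e*k+f*w for k in range(36,56,3) for w in range(-12,13,4)]);res.append(round(float(H(P).max())))
    print(nm,j,res,end='; ')
print()
for nm,cen in(('A',(591.7,194.7)),('B',(398.7,154.9))):
    im=rect(c,cen,45,55,4);cv2.imwrite(f'j{nm}.png',im)
E
```

```text
corner [473.1 275.3] yaw near -9.38 right -9.5 (450, np.float32(0.087100744)) (360, np.float32(0.08556986))
-9.38 centre [548.6 339.9] {'PL': [581.5, 377.5], 'PR': [572.5999755859375, 323.79998779296875], 'A': [530.5, 358.29998779296875], 'B': [521.5999755859375, 304.6000061035156]}
-10.4 centre [549.8 338.5] {'PL': [583.3, 375.6], 'PR': [573.5, 322.0], 'A': [532.0, 357.3], 'B': [522.1, 303.7]}
from lids [529.  357.9] [519.1 304.3]
from lids [528.8 356.9] [520.1 303.1]
A 0 [5, 3]; A 6 [56, 3]; A 12 [56, 3]; A 18 [57, 3]; A 24 [57, 3]; A 30 [59, 4]; A 36 [59, 4]; A 42 [59, 3]; A 48 [4, 4]; A 54 [4, 4]; A 60 [4, 4]; A 66 [4, 4]; A 72 [4, 3]; A 78 [2, 1034]; A 84 [2, 4]; A 90 [3, 3]; A 96 [2, 1034]; A 102 [3, 3]; A 108 [3, 3]; A 114 [4, 3]; A 120 [4, 3]; A 126 [4, 3]; A 132 [3, 3]; A 138 [3, 57]; A 144 [4, 57]; A 150 [4, 57]; A 156 [4, 57]; A 162 [4, 57]; A 168 [3, 57]; A 174 [3, 57]; B 0 [2, 1034]; B 6 [4, 1034]; B 12 [3, 3]; B 18 [4, 2]; B 24 [4, 1034]; B 30 [3, 3]; B 36 [3, 3]; B 42 [3, 3]; B 48 [3, 2]; B 54 [3, 2]; B 60 [3, 3]; B 66 [1034, 4]; B 72 [3, 3]; B 78 [3, 2]; B 84 [3, 4]; B 90 [5, 4]; B 96 [5, 3]; B 102 [4, 2]; B 108 [5, 1034]; B 114 [5, 4]; B 120 [4, 4]; B 126 [5, 3]; B 132 [4, 3]; B 138 [4, 3]; B 144 [4, 1034]; B 150 [4, 4]; B 156 [4, 5]; B 162 [4, 1034]; B 168 [4, 1034]; B 174 [1034, 4];
```

```bash
python3 -m pendant '[{"hand":0,"dx":-0.054,"dy":-0.0955,"dz":0.09,"twist":-44},{"hand":0,"dx":-0.054,"dy":-0.0955,"dz":0.09,"twist":-44},{"hand":0,"dx":-0.054,"dy":-0.0955,"dz":0.09,"twist":-44},{"hand":0,"dx":-0.054,"dy":-0.0955,"dz":0.09,"twist":-44},{"hand":0,"dx":-0.054,"dy":-0.0955,"dz":0.09,"twist":-44},{"hand":0,"dx":-0.054,"dy":-0.0955,"dz":0.09,"twist":-44},{"hand":0,"dx":-0.054,"dy":-0.0955,"dz":0.09,"twist":-44}]'
python3 - <<'E'
from meas import *
c=grab('wrist');s=c['s']
M=R.from_quat(s['eef_rot']).as_matrix();print(s['time'],s['tcp_pos'],'jaw',np.degrees(np.arctan2(M[1,1],M[0,1])),M[2].round(4))
q,im=lid(c,(591.7,194.7),76);print('lid',q)
o=cv2.resize(im,(420,420));cv2.imwrite('pics/w3.png',np.hstack([c['img'][:, ::1],o])[:,:] if 0 else cv2.resize(np.hstack([c['img'],o]),(800,343)))
E
```

```text
time: 2.0
tcp_pos: [586.8, 199.8, 141.4]
eef_rot: [-0.315, 0.949, 0.0, -0.0]
contact_force: [0.8, 0.5, -0.2]
opening: 85.4
2.0 [586.79596793 199.80583484 141.41025745] jaw 126.7753650862767 [ 3.e-04  4.e-04 -1.e+00]
lid [591.8 192.6]
```

View pics/w3.png

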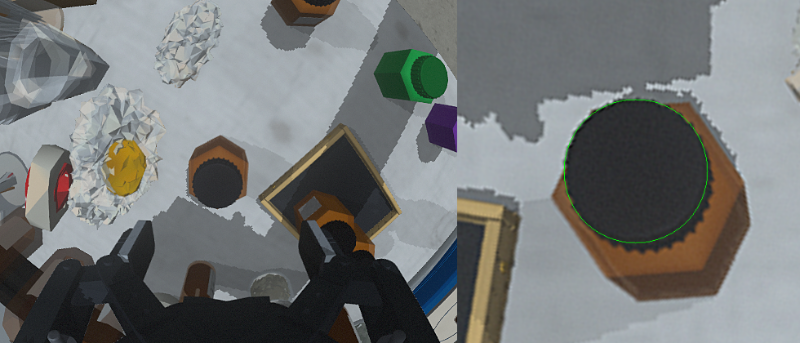

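The jar's side faces run parallel to the jaws (lid at (217,180), body upright in the image), so yaw is good. I descend and grip gently to centre it.

```bash
python3 -m pendant '[{"hand":0,"dx":0.0006,"dy":-0.0008,"dz":0.04,"twist":0},{"hand":0,"dx":0.0006,"dy":-0.0008,"dz":0.08,"twist":0},{"hand":0,"dx":0.0006,"dy":-0.0008,"dz":0.11,"twist":0},{"hand":0,"dx":0.0006,"dy":-0.0008,"dz":0.123,"twist":0},{"hand":0.2,"dx":0.0006,"dy":-0.0008,"dz":0.123,"twist":0},{"hand":0.4,"dx":0.0006,"dy":-0.0008,"dz":0.123,"twist":0},{"hand":0.5,"dx":0.0006,"dy":-0.0008,"dz":0.123,"twist":0},{"hand":0.5,"dx":0.0006,"dy":-0.0008,"dz":0.123,"twist":0},{"hand":0.5,"dx":0.0006,"dy":-0.0008,"dz":0.123,"twist":0}]' 20
python3 -c "
from h import *
s=bot.observe();M=R.from_quat(s['eef_rot']).as_matrix();print(s['tcp_pos'],'jaw',np.degrees(np.arctan2(M[1,1],M[0,1])))"
```

```text
time: 2.95
tcp_pos: [589.1, 198.1, 20.2]
eef_rot: [-0.316, 0.949, -0.0, 0.002]
contact_force: [-0.0, -0.9, 6.1]
opening: 53.7
[589.05258123 198.09761824  20.19011799] jaw 126.82689385425292
```

```bash
python3 -m pendant '[{"hand":0.2,"dx":0,"dy":0,"dz":0,"twist":0},{"hand":0,"dx":0,"dy":0,"dz":0,"twist":0},{"hand":0,"dx":0,"dy":0,"dz":0,"twist":8},{"hand":0,"dx":0,"dy":0,"dz":0,"twist":16},{"hand":0,"dx":0,"dy":0,"dz":0,"twist":24},{"hand":0,"dx":0,"dy":0,"dz":0,"twist":32},{"hand":0,"dx":0,"dy":0,"dz":0,"twist":40},{"hand":0,"dx":0,"dy":0,"dz":0,"twist":48},{"hand":0,"dx":0,"dy":0,"dz":0,"twist":54},{"hand":0,"dx":0,"dy":0,"dz":0,"twist":60}]'
python3 -m pendant '[{"hand":0,"dx":0,"dy":0,"dz":0,"twist":0},{"hand":0.2,"dx":0,"dy":0,"dz":0,"twist":0},{"hand":0.4,"dx":0,"dy":0,"dz":0,"twist":0},{"hand":0.5,"dx":0,"dy":0,"dz":0,"twist":0},{"hand":0.5,"dx":0,"dy":0,"dz":0,"twist":0},{"hand":0.5,"dx":0,"dy":0,"dz":0,"twist":0}]' 40
python3 -m pendant '[{"hand":0.55,"dx":0,"dy":0,"dz":0,"twist":0},{"hand":0.55,"dx":0,"dy":0,"dz":-0.01,"twist":0},{"hand":0.55,"dx":0,"dy":0,"dz":-0.03,"twist":0},{"hand":0.55,"dx":0,"dy":0,"dz":-0.06,"twist":0},{"hand":0.55,"dx":0,"dy":0,"dz":-0.09,"twist":0},{"hand":0.55,"dx":0,"dy":0,"dz":-0.09,"twist":0}]'
python3 -c "
from h import *
s=bot.observe();M=R.from_quat(s['eef_rot']).as_matrix();print(s['tcp_pos'],'jaw',np.degrees(np.arctan2(M[1,1],M[0,1])),M[2])"
```

```text
time: 3.95
tcp_pos: [586.9, 197.8, 17.9]
eef_rot: [0.203, 0.979, -0.0, -0.001]
contact_force: [0.6, -0.0, -0.3]
opening: 85.4
time: 4.55
tcp_pos: [587.7, 197.9, 18.4]
eef_rot: [0.201, 0.98, 0.0, 0.0]
contact_force: [1.2, -0.2, 1.1]
opening: 53.5
time: 5.15
tcp_pos: [590.4, 198.2, 112.6]
eef_rot: [0.201, 0.98, 0.001, 0.004]
contact_force: [1.4, -0.2, -2.0]
opening: 53.5
[590.36659754 198.2050818  112.64642931] jaw 66.85676999399719 [-0.00734499  0.00435233 -0.99996355]
```

```bash
python3 -m pendant '[{"hand":0.55,"dx":0.01,"dy":0.01,"dz":-0.02,"twist":-2},{"hand":0.55,"dx":0.03,"dy":0.03,"dz":-0.025,"twist":-5},{"hand":0.55,"dx":0.05,"dy":0.052,"dz":-0.025,"twist":-8},{"hand":0.55,"dx":0.075,"dy":0.077,"dz":-0.025,"twist":-11},{"hand":0.55,"dx":0.1,"dy":0.103,"dz":-0.025,"twist":-13.7},{"hand":0.55,"dx":0.115,"dy":0.118,"dz":-0.025,"twist":-13.7},{"hand":0.55,"dx":0.12,"dy":0.123,"dz":-0.025,"twist":-13.7},{"hand":0.55,"dx":0.12,"dy":0.123,"dz":-0.025,"twist":-13.7},{"hand":0.55,"dx":0.12,"dy":0.123,"dz":-0.025,"twist":-13.7},{"hand":0.55,"dx":0.12,"dy":0.123,"dz":-0.025,"twist":-13.7}]'
cat >> h.py <<'E'
def pose():
    s=bot.observe();M=R.from_quat(s['eef_rot']).as_matrix()
    print('t',round(s['time'],2),'tcp',s['tcp_pos'].round(2) if hasattr(s['tcp_pos'],'round') else s['tcp_pos'],'jaw',round(float(np.degrees(np.arctan2(M[1,1],M[0,1]))),2),'tilt',M[2].round(4),'F',np.round(s['contact_force'],1))
E
python3 - <<'E'
from meas import *
pose()
for i in range(2):
    c=grab('wrist'); pose()
import pickle;pickle.dump(c,open('w4.pkl','wb'))
for n,p in(('PL',(580,376)),('PR',(571,323))):
    q,_=lid(c,p,82);print(n,q)
K,L=traylines(c);print(K,[np.degrees(np.arctan2(l[1],l[0])) for l in L],[l[4:] for l in L])
cv2.imwrite('pics/w4.png',c['img'])
E
```

```text
time: 6.15
tcp_pos: [526.1, 356.6, 133.0]
eef_rot: [0.083, 0.997, -0.0, -0.0]
contact_force: [0.5, -0.0, -2.0]
opening: 53.5
t 6.15 tcp [526.15 356.64 133.01] jaw 80.45 tilt [ 3.e-04 -7.e-04 -1.e+00] F [ 0.5 -0.  -2. ]
t 6.2 tcp [526.22 356.71 133.13] jaw 80.44 tilt [ 2.e-04 -5.e-04 -1.e+00] F [-0.9  0.7 -2.1]
t 6.25 tcp [526.22 356.85 133.24] jaw 80.44 tilt [ 1.e-04 -3.e-04 -1.e+00] F [-0.5  1.3 -2.6]
PL [582.9 375.1]
PR [576.7 314.1]
[470.714   275.95184] [np.float32(80.55465), np.float32(-9.396816)] [(480, np.float32(0.09320225)), (355, np.float32(0.07154393))]
```

View pics/w4.png

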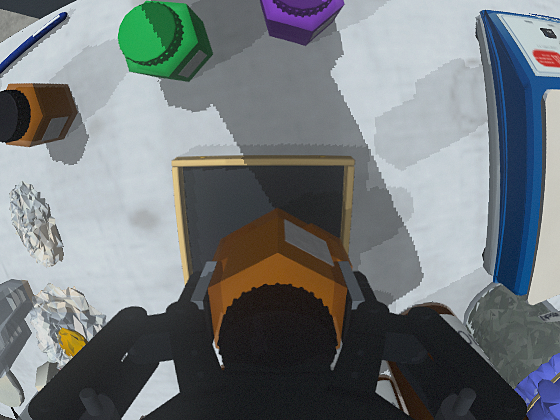

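The jar is held squarely (its near bottom corner is at about (278,208)) and the tray yaw is confirmed. The held jar hides the packed pair, so the lid values from this picture are meaningless. I lower it on the near side of the slot and measure the jar's corner against the rim at nearly equal depth.

```bash
python3 -m pendant '[{"hand":0.55,"dx":0.006,"dy":0,"dz":0.01,"twist":0},{"hand":0.55,"dx":0.006,"dy":0,"dz":0.03,"twist":0},{"hand":0.55,"dx":0.006,"dy":0,"dz":0.055,"twist":0},{"hand":0.55,"dx":0.006,"dy":0,"dz":0.075,"twist":0},{"hand":0.55,"dx":0.006,"dy":0,"dz":0.088,"twist":0},{"hand":0.55,"dx":0.006,"dy":0,"dz":0.088,"twist":0},{"hand":0.55,"dx":0.006,"dy":0,"dz":0.088,"twist":0},{"hand":0.55,"dx":0.006,"dy":0,"dz":0.088,"twist":0}]'
python3 - <<'E'
from meas import *
pose()
c=grab('wrist'); pose()
import pickle;pickle.dump(c,open('w5.pkl','wb'))
K,L=traylines(c);print(K,[np.degrees(np.arctan2(l[1],l[0])) for l in L],[l[4:] for l in L])
cv2.imwrite('pics/w5.png',c['img'][100:])
E
```

```text
time: 7.05
tcp_pos: [520.5, 359.4, 46.4]
eef_rot: [0.082, 0.997, 0.001, 0.001]
contact_force: [-0.2, 1.2, -2.3]
opening: 53.8
t 7.05 tcp [520.54 359.44  46.38] jaw 80.54 tilt [-0.0019  0.0013 -1.    ] F [-0.2  1.2 -2.3]
t 7.1 tcp [520.56 359.49  46.53] jaw 80.54 tilt [-0.0021  0.0014 -1.    ] F [-0.7  0.1 -2.3]
[462.38715 236.33987] [np.float32(80.59991), np.float32(30.823898)] [(480, np.float32(0.062304974)), (267, np.float32(6.287588))]
```

View pics/w5.png

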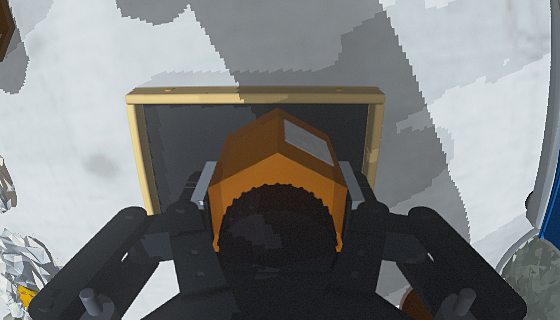

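```bash
cat >> meas.py <<'E'
def heldcheck(c,zu,show=False):
    h=cv2.cvtColor(c['img'],cv2.COLOR_BGR2HSV)
    org=cv2.inRange(h,(5,150,60),(14,255,255)); org[:, :215]=0; org[:,345:]=0; org[:130]=0
    org=cv2.morphologyEx(org,cv2.MORPH_OPEN,np.ones((3,3)))
    # two bottom near edges of the held jar -> vertex
    top=[(u,np.flatnonzero(org[:,u])[0]) for u in range(225,335) if org[:,u].any()]
    P=np.array(top,float); W=onplane(c,P,zu); return P,W
E
python3 - <<'E'
from meas import *
import pickle
c=pickle.load(open('w5.pkl','rb'))
h=cv2.cvtColor(c['img'],cv2.COLOR_BGR2HSV)
for p in((277,215),(240,250),(300,200),(140,250),(376,250),(200,188),(330,188)): print(p,h[p[1],p[0]])
P,W=heldcheck(c,28.2); print(P[::10].tolist())
wood=cv2.morphologyEx(cv2.inRange(h,(15,50,70),(32,255,255)),cv2.MORPH_OPEN,np.ones((3,3)))
for v in range(190,310,12):
    w=np.flatnonzero(wood[v]); print(v,w[:1],w[-1:],end=' ')
for u in range(140,380,40):
    w=np.flatnonzero(wood[150:230,u]); print('u',u,w[:1]+150,end=' ')
E
```

```text
(277, 215) [ 14 152  77]
(240, 250) [ 15 188  91]
(300, 200) [ 20  92 117]
(140, 250) [ 21  90 172]
(376, 250) [ 21  92 144]
(200, 188) [ 18  78 128]
(330, 188) [20 91 92]
[[334.0, 285.0]]
190 [132] [379] 202 [126] [383] 214 [127] [382] 226 [129] [381] 238 [131] [380] 250 [133] [378] 262 [135] [377] 274 [138] [375] 286 [140] [373] 298 [143] [338] u 140 [188] u 180 [187] u 220 [187] u 260 [186] u 300 [186] u 340 [187]
```

```bash
sed -i 's/(5,150,60),(14,255,255)/(5,125,40),(19,255,255)/' meas.py; cat >> meas.py <<'E'
def ln(P):
    P=np.asarray(P,np.float32)
    for _ in range(3):
        vx,vy,x0,y0=cv2.fitLine(P,cv2.DIST_HUBER,0,.1,.01).ravel(); r=abs((P[:,0]-x0)*vy-(P[:,1]-y0)*vx); P=P[r<max(.4,2.5*np.median(r))]
    return np.array([vx,vy,x0,y0]),len(P),float(np.median(r))
def cross(a,b):
    t=np.linalg.solve([[a[0],-b[0]],[a[1],-b[1]]],[b[2]-a[2],b[3]-a[3]]); return a[2:]+t[0]*a[:2]
def fit(c,zu):
    """held jar centre in tray coordinates, from its two near bottom edges and the tray's outer rim"""
    P,W=heldcheck(c,zu); vtx=P[np.argmin(P[:,1]),0]
    e1,e2=ln(W[P[:,0]<vtx-6]),ln(W[P[:,0]>vtx+6]); V=cross(e1[0],e2[0])
    h=cv2.cvtColor(c['img'],cv2.COLOR_BGR2HSV)
    wood=cv2.morphologyEx(cv2.inRange(h,(15,50,70),(32,120,255)),cv2.MORPH_OPEN,np.ones((3,3)))
    rows=range(206,282,2)
    r=ln(onplane(c,[(np.flatnonzero(wood[v])[0]-.5,v) for v in rows],18)); l=ln(onplane(c,[(np.flatnonzero(wood[v,:400])[-1]+.5,v) for v in rows],18))
    n=ln(onplane(c,[(u,np.flatnonzero(wood[150:230,u])[0]+149.5) for u in range(140,375,3)],18))
    Cr,Cl=cross(n[0],r[0]),cross(n[0],l[0]); y=(Cl-Cr)/np.linalg.norm(Cl-Cr); x=np.array([y[1],-y[0]]); o=(Cl+Cr)/2+64*x
    ang=lambda a:np.degrees(np.arctan2(a[0][1],a[0][0]))%180
    print('rim width',np.linalg.norm(Cl-Cr).round(2),'yaws near/right/left',ang(n)-90,ang(r)-180,ang(l)-180,'resid',n[1:],r[1:],l[1:])
    print('jar edges',ang(e1),ang(e2),e1[1:],e2[1:],'V',V.round(2),'tray o',o.round(2))
    d=V-o; v=np.array([d@x,d@y]); print('vertex in tray',v.round(2),'-> jar centre',(v+[31.18,0]).round(2),'want',(-20.9,15.25),'tcp in tray',((c['s']['tcp_pos'][:2]-o)@np.c_[x,y]).round(2))
E
python3 - <<'E'
from meas import *
import pickle
fit(pickle.load(open('w5.pkl','rb')),28.2)
E
```

```text
rim width 150.69 yaws near/right/left -9.25222 -9.360153 -9.444656 resid (70, 0.08450350165367126) (37, 0.19329452514648438) (38, 0.16364598274230957)
jar edges 110.34973 51.1524 (41, 0.12514042854309082) (45, 0.1239771842956543) V [492.74 363.08] tray o [544.18 340.27]
vertex in tray [-54.44  14.24] -> jar centre [-23.26  14.24] want (-20.9, 15.25) tcp in tray [-26.41  15.12]
```

```bash
python3 - <<'E'
from meas import *
import pickle
c=pickle.load(open('w5.pkl','rb')); P,W=heldcheck(c,28.2); v=P[np.argmin(P[:,1])];print('vtx px',v, P[::12].astype(int).tolist())
def p3(u,vv):
    u,vv=int(round(u)),int(round(vv)); d=float(np.median(c['depth'][vv-1:vv+2,u-1:u+2])); r=rays(c,(u,vv))[0]
    cosang=-(r@c['W'][:3,:3])[2]; return (c['W'][:3,3]+r*d/cosang).round(1),d
for n,u,vv in(('vertex',v[0],v[1]+4),('e1',v[0]-30,P[P[:,0]==v[0]-30][0,1]+4),('e2',v[0]+30,P[P[:,0]==v[0]+30][0,1]+4),('rim',200,191),('rim',340,191),('rimR',133,230),('floor',180,240),('floor',180,270),('floor',225,215),('table',300,140)): print(n,u,vv,p3(u,vv))
E
```

```text
vtx px [274. 209.] [[225, 242], [237, 230], [249, 224], [261, 217], [273, 210], [285, 213], [297, 219], [309, 225], [321, 232], [333, 251]]
vertex 274.0 213.0 (array([492.4, 361.7,  36.4]), 160.80462646484375)
e1 244.0 230.0 (array([498.6, 345.3,  37.1]), 162.94436645507812)
e2 304.0 227.0 (array([501.7, 375.3,  37.7]), 161.831787109375)
rim 200 191 (array([480.6, 320.3,  11.3]), 183.153564453125)
rim 340 191 (array([493.5, 399.3,  12.4]), 182.05250549316406)
rimR 133 230 (array([495.3, 274.3,  18. ]), 183.61253356933594)
floor 180 240 (array([510.5, 298.2,   6.1]), 198.38577270507812)
floor 180 270 (array([531.1, 292.3,   6.7]), 204.51344299316406)
floor 225 215 (array([498.7, 330.6,   6.6]), 192.72161865234375)
table 300 140 (array([ 4.629e+02,  3.816e+02, -2.000e-01]), 185.411865234375)
```

The topmost wood pixels are the foot of the outer wall (z=0), because the camera sits outside the near wall. I correct that in the fit.

```bash
sed -i 's/for u in range(140,375,3)\],18)/for u in range(140,375,3)],0)/' meas.py; python3 - <<'E'
from meas import *
import pickle
fit(pickle.load(open('w5.pkl','rb')),28.7)
E
```

```text
rim width 150.68 yaws near/right/left -9.222702 -9.360153 -9.444656 resid (65, 0.07606623321771622) (37, 0.19329452514648438) (38, 0.16364598274230957)
jar edges 110.35086 51.153957 (41, 0.12481033802032471) (45, 0.12375450134277344) V [492.58 363.11] tray o [548.56 339.58]
vertex in tray [-59.04  14.25] -> jar centre [-27.86  14.25] want (-20.9, 15.25) tcp in tray [-30.84  15.11]
```

```bash
python3 -m pendant '[{"hand":0.55,"dx":-0.003,"dy":0.0008,"dz":0,"twist":0},{"hand":0.55,"dx":-0.0045,"dy":0.0008,"dz":0,"twist":0},{"hand":0.55,"dx":-0.0045,"dy":0.0008,"dz":0.006,"twist":0},{"hand":0.55,"dx":-0.0045,"dy":0.0008,"dz":0.012,"twist":0},{"hand":0.55,"dx":-0.0045,"dy":0.0008,"dz":0.017,"twist":0},{"hand":0.55,"dx":-0.0045,"dy":0.0008,"dz":0.019,"twist":0},{"hand":0.55,"dx":-0.0045,"dy":0.0008,"dz":0.02,"twist":0},{"hand":0.55,"dx":-0.0045,"dy":0.0008,"dz":0.021,"twist":0},{"hand":0.55,"dx":-0.0045,"dy":0.0008,"dz":0.021,"twist":0}]'; python3 -c "
from h import *
pose()"
```

```text
time: 8.0
tcp_pos: [524.4, 359.2, 24.5]
eef_rot: [0.082, 0.997, 0.0, 0.0]
contact_force: [-0.3, 0.5, -2.8]
opening: 53.7
t 8.0 tcp [524.39 359.2   24.48] jaw 80.55 tilt [-4.e-04  3.e-04 -1.e+00] F [-0.3  0.5 -2.8]
```

Not yet touching (F_z is still −2.8). I creep down in small steps.

```bash
python3 -m pendant '[{"hand":0.55,"dx":0,"dy":0,"dz":0.0006,"twist":0},{"hand":0.55,"dx":0,"dy":0,"dz":0.0006,"twist":0}]'; python3 -m pendant '[{"hand":0.55,"dx":0,"dy":0,"dz":0.0008,"twist":0},{"hand":0.55,"dx":0,"dy":0,"dz":0.0008,"twist":0}]'
```

```text
time: 8.2
tcp_pos: [524.5, 359.3, 24.4]
eef_rot: [0.082, 0.997, 0.0, 0.0]
contact_force: [-1.1, -0.6, 3.1]
opening: 53.3
time: 8.4
tcp_pos: [524.5, 359.2, 24.4]
eef_rot: [0.082, 0.997, 0.0, 0.0]
contact_force: [-1.4, -1.6, 7.6]
opening: 53.7
```

```bash
python3 -m pendant '[{"hand":0.5,"dx":0,"dy":0,"dz":-0.0008,"twist":0},{"hand":0.3,"dx":0,"dy":0,"dz":-0.001,"twist":0},{"hand":0.2,"dx":0,"dy":0,"dz":-0.001,"twist":0},{"hand":0.2,"dx":0,"dy":0,"dz":-0.001,"twist":0},{"hand":0.2,"dx":0,"dy":0,"dz":-0.03,"twist":0},{"hand":0.2,"dx":0,"dy":0,"dz":-0.08,"twist":0},{"hand":0.2,"dx":-0.02,"dy":-0.02,"dz":-0.13,"twist":0},{"hand":0.2,"dx":-0.02,"dy":-0.02,"dz":-0.18,"twist":0},{"hand":0.2,"dx":-0.02,"dy":-0.02,"dz":-0.18,"twist":0},{"hand":0.2,"dx":-0.02,"dy":-0.02,"dz":-0.18,"twist":0}]'
cat >> meas.py <<'E'
def tray_xy(p,o,yaw=-9.4):
    a=np.radians(yaw);x=np.array([np.cos(a),np.sin(a)]);y=np.array([-x[1],x[0]]); d=np.asarray(p)-o; return np.array([d@x,d@y]).round(2)
E
python3 - <<'E'
from meas import *
import pickle
c=grab('wrist');pose();pickle.dump(c,open('w6.pkl','wb'))
K,L=traylines(c,z=18);print(K,[np.degrees(np.arctan2(l[1],l[0])) for l in L],[l[4:] for l in L])
Q={}
ims=[]
for n,p in(('PL',(580,376)),('PR',(571,323)),('A',(527,358))):
    Q[n],im=lid(c,p,82);ims.append(im)
a=np.radians(-9.4);x=np.array([np.cos(a),np.sin(a)]);y=np.array([-x[1],x[0]])
m=(Q['PL']+Q['PR'])/2;print(Q,'PL-PR',tray_xy(Q['PL'],Q['PR']),'A-mid',tray_xy(Q['A'],m),'want -47.2,0')
cv2.imwrite('pics/w6.png',np.hstack([cv2.resize(i,(266,266)) for i in ims]))
E
```

```text
time: 9.4
tcp_pos: [542.0, 336.5, 205.3]
eef_rot: [0.083, 0.997, 0.001, 0.002]
contact_force: [-0.0, 0.1, 0.3]
opening: 68.1
t 9.45 tcp [540.47 336.03 203.02] jaw 80.54 tilt [-3.e-04  3.e-04 -1.e+00] F [-0.2 -0.2 -0.1]
[472.42236 275.5063 ] [np.float32(80.538025), np.float32(-9.350684)] [(448, np.float32(0.07798982)), (360, np.float32(0.073405266))]
{'PL': array([580.1, 376.7], dtype=float32), 'PR': array([570.9, 323.3], dtype=float32), 'A': array([523.9, 357.5], dtype=float32)} PL-PR [ 0.35 54.19] A-mid [-52.13  -1.03] want -47.2,0
```

View pics/w6.png

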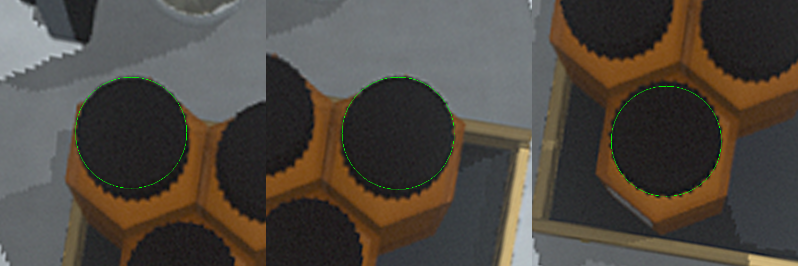

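The third crop shows the circle on jar A sitting about 1 mm low: its lid spans rows 80–198 and the circle 86–197. I refit all three lids alike, using the far-half lid silhouette with the radius left free.

```bash
cat >> meas.py <<'E'
def lid2(c,cen,z,px=5,rad=21.):
    """centre from the far-half silhouette of the dark lid (top edge, free of the lid's side); fixed radius"""
    from scipy.optimize import least_squares
    g=cv2.cvtColor(rect(c,cen,30,z,px),cv2.COLOR_BGR2HSV)
    m=((g[...,2]<62)|((g[...,1]<70)&(g[...,2]<75))).astype(np.uint8); m=cv2.morphologyEx(m,cv2.MORPH_OPEN,np.ones((7,7)))
    n,l,st,ce=cv2.connectedComponentsWithStats(m); k=l[30*px,30*px]
    cn=max(cv2.findContours((l==k).astype(np.uint8),cv2.RETR_EXTERNAL,cv2.CHAIN_APPROX_NONE)[0],key=len)[:,0].astype(float)
    P=np.c_[cen[0]+30-cn[:,1]/px,cen[1]+30-cn[:,0]/px]; q=np.array(cen,float); far=np.array(c['W'][:2,3])
    for _ in range(4):
        u=(q-far)/np.linalg.norm(q-far); d=P-q; s=P[(d@u>-.1*rad)&(abs(np.linalg.norm(d,axis=1)-rad)<4)]
        f=least_squares(lambda a:np.linalg.norm(s-a[:2],axis=1)-a[2],[*q,rad],loss='soft_l1',f_scale=.3); q=f.x[:2]
    return q,f.x[2],float(np.median(abs(f.fun))),len(s)
E
python3 - <<'E'
from meas import *
import pickle
c=pickle.load(open('w6.pkl','rb'));Q={}
for n,p in(('PL',(580,376.5)),('PR',(571,323)),('A',(524.5,357.5))):
    r=lid2(c,p,82);Q[n]=r[0];print(n,r)
print('PL-PR',tray_xy(Q['PL'],Q['PR']),'A-mid',tray_xy(Q['A'],(Q['PL']+Q['PR'])/2))
E
```

```text
PL (array([580.19747232, 376.57768466]), np.float64(20.719563040996825), 0.14654337999725264, 330)
PR (array([571.45872092, 323.39359341]), np.float64(20.61644482653983), 0.16861295943361299, 327)
A (array([525.84856479, 357.88737704]), np.float64(20.711978666006814), 0.21446263964420176, 348)
PL-PR [-0.06 53.9 ] A-mid [-50.6   -0.37]
```

```bash
python3 -m pendant '[{"hand":0.2,"dx":0.02,"dy":0.02,"dz":0.05,"twist":0},{"hand":0.2,"dx":0.02,"dy":0.02,"dz":0.1,"twist":0},{"hand":0.2,"dx":0.02,"dy":0.02,"dz":0.14,"twist":0},{"hand":0.2,"dx":0.02,"dy":0.02,"dz":0.17,"twist":0},{"hand":0.2,"dx":0.02,"dy":0.02,"dz":0.18,"twist":0},{"hand":0.2,"dx":0.02,"dy":0.02,"dz":0.18,"twist":0},{"hand":0.4,"dx":0.02,"dy":0.02,"dz":0.18,"twist":0},{"hand":0.5,"dx":0.02,"dy":0.02,"dz":0.18,"twist":0},{"hand":0.55,"dx":0.02,"dy":0.02,"dz":0.18,"twist":0},{"hand":0.55,"dx":0.02,"dy":0.02,"dz":0.18,"twist":0}]' 30
python3 -m pendant '[{"hand":0.55,"dx":0,"dy":0.0003,"dz":-0.0008,"twist":0},{"hand":0.55,"dx":-0.001,"dy":0.0003,"dz":-0.001,"twist":0},{"hand":0.55,"dx":-0.002,"dy":0.0003,"dz":-0.001,"twist":0},{"hand":0.55,"dx":-0.003,"dy":0.0003,"dz":-0.001,"twist":0},{"hand":0.55,"dx":-0.003,"dy":0.0003,"dz":-0.001,"twist":0},{"hand":0.55,"dx":-0.003,"dy":0.0003,"dz":0,"twist":0},{"hand":0.55,"dx":-0.003,"dy":0.0003,"dz":0.0005,"twist":0}]'; python3 -c "
from h import *
pose()"
```

```text
time: 10.45
tcp_pos: [524.7, 359.3, 24.0]
eef_rot: [0.082, 0.997, 0.0, 0.001]
contact_force: [0.8, 0.7, -1.8]
opening: 52.9
time: 11.15
tcp_pos: [527.5, 358.9, 23.5]
eef_rot: [0.082, 0.997, 0.0, 0.0]
contact_force: [-2.0, -1.7, 7.5]
opening: 53.5
t 11.15 tcp [527.46 358.91  23.54] jaw 80.54 tilt [-4.e-04  1.e-04 -1.e+00] F [-2.  -1.7  7.5]
```

Now I release, rise and measure again (without viewing).

```bash
python3 -m pendant '[{"hand":0.5,"dx":0,"dy":0,"dz":-0.0005,"twist":0},{"hand":0.3,"dx":0,"dy":0,"dz":-0.001,"twist":0},{"hand":0.2,"dx":0,"dy":0,"dz":-0.001,"twist":0},{"hand":0.2,"dx":0,"dy":0,"dz":-0.001,"twist":0},{"hand":0.2,"dx":0,"dy":0,"dz":-0.03,"twist":0},{"hand":0.2,"dx":0,"dy":0,"dz":-0.08,"twist":0},{"hand":0.2,"dx":-0.02,"dy":-0.02,"dz":-0.13,"twist":0},{"hand":0.2,"dx":-0.02,"dy":-0.02,"dz":-0.18,"twist":0},{"hand":0.2,"dx":-0.02,"dy":-0.02,"dz":-0.18,"twist":0},{"hand":0.2,"dx":-0.02,"dy":-0.02,"dz":-0.18,"twist":0}]'
cat > chk.py <<'E'
from meas import *
import pickle,sys
c=grab('wrist');pose();pickle.dump(c,open(sys.argv[1],'wb'))
K,L=traylines(c,z=18); a=np.radians(-9.4);x=np.array([np.cos(a),np.sin(a)]);y=np.array([-x[1],x[0]]);o=K+64*x+76*y
Q={}
S=[('PL',(580,376.5)),('PR',(571,323)),('A',(527.5,357.5))]+([('B',(519.5,304))] if len(sys.argv)>2 else [])
for n,p in S:
    q,r,e,k=lid2(c,p,82);Q[n]=q;print(n,q.round(2),'r',round(r,2),round(e,2),k,'in tray',tray_xy(q,o))
k=54.5/np.linalg.norm(Q['PL']-Q['PR']);print('scale',k,'PL-PR',tray_xy(Q['PL'],Q['PR']))
for n in list(Q)[2:]: print(n,'-PR',(k*tray_xy(Q[n],Q['PR'])).round(2),'want',{'A':(-47.2,27.25),'B':(-47.2,-27.25)}[n])
E
python3 chk.py w7.pkl
```

```text
time: 12.15
tcp_pos: [545.0, 336.3, 204.9]
eef_rot: [0.083, 0.997, 0.001, 0.002]
contact_force: [-0.8, 0.7, 0.1]
opening: 68.3
t 12.2 tcp [543.41 335.86 202.57] jaw 80.54 tilt [-3.e-04  3.e-04 -1.e+00] F [-1.   0.2 -0.3]
PL [580.33 376.65] r 20.66 0.17 332 in tray [25.84 41.41]
PR [571.55 323.31] r 20.58 0.16 329 in tray [ 25.89 -12.64]
A [528.65 357.62] r 20.72 0.22 346 in tray [-22.04  14.2 ]
scale 1.0083430098512196 PL-PR [-5.000e-02  5.405e+01]
A -PR [-48.33  27.06] want (-47.2, 27.25)
```

```bash
python3 -m pendant '[{"hand":0.2,"dx":0.02,"dy":0.02,"dz":0.05,"twist":0},{"hand":0.2,"dx":0.02,"dy":0.02,"dz":0.1,"twist":0},{"hand":0.2,"dx":0.02,"dy":0.02,"dz":0.14,"twist":0},{"hand":0.2,"dx":0.02,"dy":0.02,"dz":0.17,"twist":0},{"hand":0.2,"dx":0.02,"dy":0.02,"dz":0.18,"twist":0},{"hand":0.2,"dx":0.02,"dy":0.02,"dz":0.18,"twist":0},{"hand":0.4,"dx":0.02,"dy":0.02,"dz":0.18,"twist":0},{"hand":0.5,"dx":0.02,"dy":0.02,"dz":0.18,"twist":0},{"hand":0.55,"dx":0.02,"dy":0.02,"dz":0.18,"twist":0},{"hand":0.55,"dx":0.02,"dy":0.02,"dz":0.18,"twist":0}]' 30
python3 -m pendant '[{"hand":0.55,"dx":0,"dy":0.0002,"dz":-0.0008,"twist":0},{"hand":0.55,"dx":-0.0005,"dy":0.0002,"dz":-0.001,"twist":0},{"hand":0.55,"dx":-0.0012,"dy":0.0002,"dz":-0.001,"twist":0},{"hand":0.55,"dx":-0.0012,"dy":0.0002,"dz":-0.001,"twist":0},{"hand":0.55,"dx":-0.0012,"dy":0.0002,"dz":-0.0005,"twist":0},{"hand":0.55,"dx":-0.0012,"dy":0.0002,"dz":0.0003,"twist":0},{"hand":0.55,"dx":-0.0012,"dy":0.0002,"dz":0.0005,"twist":0}]'
python3 -m pendant '[{"hand":0.5,"dx":0,"dy":0,"dz":-0.0005,"twist":0},{"hand":0.3,"dx":0,"dy":0,"dz":-0.001,"twist":0},{"hand":0.2,"dx":0,"dy":0,"dz":-0.001,"twist":0},{"hand":0.2,"dx":0,"dy":0,"dz":-0.001,"twist":0},{"hand":0.2,"dx":0,"dy":0,"dz":-0.03,"twist":0},{"hand":0.2,"dx":0,"dy":0,"dz":-0.08,"twist":0},{"hand":0.2,"dx":-0.02,"dy":-0.02,"dz":-0.13,"twist":0},{"hand":0.2,"dx":-0.02,"dy":-0.02,"dz":-0.18,"twist":0},{"hand":0.2,"dx":-0.02,"dy":-0.02,"dz":-0.18,"twist":0},{"hand":0.2,"dx":-0.02,"dy":-0.02,"dz":-0.18,"twist":0}]'
python3 chk.py w8.pkl
```

```text
time: 13.2
tcp_pos: [527.7, 359.1, 23.5]
eef_rot: [0.082, 0.997, 0.0, 0.001]
contact_force: [-0.3, 0.8, -3.2]
opening: 53.5
time: 13.9
tcp_pos: [528.6, 358.9, 23.1]
eef_rot: [0.082, 0.997, 0.0, 0.0]
contact_force: [-2.6, -1.7, 5.7]
opening: 53.5
time: 14.9
tcp_pos: [546.2, 336.3, 204.4]
eef_rot: [0.083, 0.997, 0.001, 0.002]
contact_force: [0.0, -0.3, -1.5]
opening: 68.2
t 14.95 tcp [544.67 335.84 202.07] jaw 80.54 tilt [-3.e-04  3.e-04 -1.e+00] F [-0.9 -0.5 -0.5]
PL [580.4  376.66] r 20.59 0.17 326 in tray [25.86 41.4 ]
PR [571.49 323.39] r 20.64 0.15 330 in tray [ 25.77 -12.61]
A [529.58 357.65] r 20.71 0.21 345 in tray [-21.16  14.34]
scale 1.009101730263423 PL-PR [ 0.09 54.01]
A -PR [-47.37  27.2 ] want (-47.2, 27.25)
```

Jar A sits at (−47.37, 27.20) from the right packed jar, against (−47.2, 27.25) wanted, and the packed pair has not moved. Next is jar 2. Horizontal edges keep their direction in a rectified view, so I can read its yaw from the hull of its mask in the first image.

```bash
python3 - <<'E'
from meas import *
import pickle
c=pickle.load(open('w1.pkl','rb'))
for nm,cen in(('A',(591,195)),('B',(399,156))):
    im=rect(c,cen,60,0,5);h=cv2.cvtColor(im,cv2.COLOR_BGR2HSV)
    m=cv2.inRange(h,(4,110,30),(19,255,255));m|=((h[...,2]<58)).astype(np.uint8)*255
    m=cv2.morphologyEx(m,cv2.MORPH_OPEN,np.ones((9,9)));n,l,st,ce=cv2.connectedComponentsWithStats(m)
    k=l[300,300] or 1+np.argmax(st[1:,4]);cn=max(cv2.findContours((l==k).astype(np.uint8),0,1)[0],key=len);hu=cv2.convexHull(cn)
    ap=cv2.approxPolyDP(hu,7,True)[:,0].astype(float);P=np.c_[cen[0]+60-ap[:,1]/5,cen[1]+60-ap[:,0]/5]
    for i in range(len(P)):
        d=P[(i+1)%len(P)]-P[i]; print(nm,P[i].round(0),'len',np.linalg.norm(d).round(1),'normal mod60',((np.degrees(np.arctan2(d[1],d[0]))+90)%60).round(1))
M=pickle.load(open('w8.pkl','rb'))['s'];print(M['qpos'])
E
```

```text
A [643. 194.] len 10.4 normal mod60 4.4
A [644. 184.] len 56.1 normal mod60 11.8
A [602. 146.] len 20.4 normal mod60 5.7
A [584. 155.] len 35.3 normal mod60 4.5
A [581. 190.] len 28.9 normal mod60 5.1
A [604. 206.] len 9.0 normal mod60 50.9
A [613. 210.] len 34.2 normal mod60 2.8
B [404. 172.] len 30.8 normal mod60 29.6
B [420. 145.] len 10.0 normal mod60 4.6
B [420. 135.] len 36.5 normal mod60 41.5
B [409. 101.] len 14.1 normal mod60 48.2
B [395.  96.] len 33.0 normal mod60 28.6
B [362.  97.] len 26.0 normal mod60 27.0
B [351. 120.] len 36.4 normal mod60 42.1
B [362. 155.] len 12.6 normal mod60 4.7
B [372. 162.] len 33.7 normal mod60 47.3
[ 3.77862043e-01  5.77044321e-01  1.42020158e+00  1.28620794e-04
  1.13903982e+00 -1.02757781e+00]
```

```bash
cat >> meas.py <<'E'
def hexfit(c,cen,z0=50,z1=66):
    """shoulder points from depth -> yaw (mod 60) by least circumscribing width, and centre"""
    v,u=np.mgrid[0:420,0:560]; uv=np.c_[u.ravel(),v.ravel()]; d=c['depth'].ravel(); r=rays(c,uv)
    k=-(r@c['W'][:3,2]); P=c['W'][:3,3]+r*(d/k)[:,None]
    s=P[(d>0)&(P[:,2]>z0)&(P[:,2]<z1)&(np.linalg.norm(P[:,:2]-cen,axis=1)<36)][:,:2]
    H=cv2.convexHull(s.astype(np.float32))[:,0]; best=[]
    for y in np.arange(0,60,.5):
        n=np.array([[np.cos(np.radians(y+60*i)),np.sin(np.radians(y+60*i))] for i in range(3)]); w=H@n.T
        best.append((sum(w.max(0)-w.min(0)),y,(w.max(0)-w.min(0)).round(1),np.linalg.lstsq(n,(w.max(0)+w.min(0))/2,rcond=None)[0].round(1)))
    return len(s),min(best,key=lambda b:b[0])
E
python3 - <<'E'
from meas import *
import pickle
for f,cs in(('w1.pkl',((591.7,194.7),(399,156),(580,376))),('w8.pkl',((399,156),))):
    c=pickle.load(open(f,'rb'))
    for q in cs: print(f,q,hexfit(c,q))
t=pickle.load(open('c0.pkl','rb'))['top'];t['W']=np.linalg.inv(t['camera_from_world'])
for q in((592,195),(399,156)):print(hexfit(t,q))
E
```

```text
w1.pkl (591.7, 194.7) (807, (np.float64(164.15867162173856), np.float64(5.5), array([54.4, 55.1, 54.6]), array([592.6, 193.7])))
w1.pkl (399, 156) (831, (np.float64(163.52000895121446), np.float64(40.5), array([55. , 53.9, 54.6]), array([398.1, 154.5])))
w1.pkl (580, 376) (937, (np.float64(179.4881744129395), np.float64(21.0), array([58.8, 62.2, 58.5]), array([580.4, 373.1])))
w8.pkl (399, 156) (909, (np.float64(163.27528662117706), np.float64(40.5), array([54.1, 54.9, 54.3]), array([398.2, 155.1])))
(190, (np.float64(162.15033147979406), np.float64(4.5), array([54.3, 53.6, 54.2]), array([593.7, 195.1])))
(202, (np.float64(161.31748702729527), np.float64(41.0), array([53.9, 54. , 53.4]), array([398.6, 156. ])))
```

Depth gives jar 2 at (398.3, 155.2) with face normals at 40.5° mod 60. I move above it with the jaws at 100.5°.

```bash
python3 -m pendant '[{"hand":0.1,"dx":0.02,"dy":-0.035,"dz":0,"twist":-3},{"hand":0.1,"dx":0.04,"dy":-0.07,"dz":0,"twist":-6},{"hand":0.1,"dx":0.06,"dy":-0.106,"dz":0,"twist":-10},{"hand":0.1,"dx":0.08,"dy":-0.141,"dz":0.02,"twist":-14},{"hand":0.1,"dx":0.1,"dy":-0.176,"dz":0.05,"twist":-18},{"hand":0.1,"dx":0.1146,"dy":-0.2022,"dz":0.08,"twist":-20},{"hand":0.1,"dx":0.1146,"dy":-0.2022,"dz":0.08,"twist":-20},{"hand":0.1,"dx":0.1146,"dy":-0.2022,"dz":0.08,"twist":-20},{"hand":0.1,"dx":0.1146,"dy":-0.2022,"dz":0.08,"twist":-20}]'
python3 - <<'E'
from meas import *
c=grab('wrist');pose();print(hexfit(c,(398.3,155.2)),lid2(c,(398.3,155.2),76))
E
```

```text
time: 15.85
tcp_pos: [399.7, 155.8, 121.6]
eef_rot: [-0.092, 0.996, 0.0, 0.0]
contact_force: [0.5, 0.5, -0.1]
opening: 76.7
t 15.9 tcp [400.11 155.95 122.01] jaw 100.58 tilt [-1.9e-03 -1.0e-04 -1.0e+00] F [ 0.2  0.3 -0.2]
(1782, (np.float64(162.28249024342102), np.float64(40.5), array([54.1, 53.8, 54.5]), array([397.4, 153.9]))) (array([396.86246546, 153.81397566]), np.float64(20.567847564989172), 0.15429465619129168, 332)
```

```bash
python3 -m pendant '[{"hand":0.1,"dx":0.0021,"dy":-0.0006,"dz":0.03,"twist":0},{"hand":0.1,"dx":0.0021,"dy":-0.0006,"dz":0.065,"twist":0},{"hand":0.1,"dx":0.0021,"dy":-0.0006,"dz":0.09,"twist":0},{"hand":0.1,"dx":0.0021,"dy":-0.0006,"dz":0.102,"twist":0},{"hand":0.1,"dx":0.0021,"dy":-0.0006,"dz":0.102,"twist":0},{"hand":0.3,"dx":0.0021,"dy":-0.0006,"dz":0.102,"twist":0},{"hand":0.5,"dx":0.0021,"dy":-0.0006,"dz":0.102,"twist":0},{"hand":0.5,"dx":0.0021,"dy":-0.0006,"dz":0.102,"twist":0},{"hand":0.5,"dx":0.0021,"dy":-0.0006,"dz":0.102,"twist":0}]' 20
python3 -m pendant '[{"hand":0.2,"dx":0,"dy":0,"dz":0,"twist":0},{"hand":0.1,"dx":0,"dy":0,"dz":0,"twist":0},{"hand":0.1,"dx":0,"dy":0,"dz":0,"twist":-8},{"hand":0.1,"dx":0,"dy":0,"dz":0,"twist":-16},{"hand":0.1,"dx":0,"dy":0,"dz":0,"twist":-24},{"hand":0.1,"dx":0,"dy":0,"dz":0,"twist":-32},{"hand":0.1,"dx":0,"dy":0,"dz":0,"twist":-40},{"hand":0.1,"dx":0,"dy":0,"dz":0,"twist":-48},{"hand":0.1,"dx":0,"dy":0,"dz":0,"twist":-54},{"hand":0.1,"dx":0,"dy":0,"dz":0,"twist":-60}]'
python3 -m pendant '[{"hand":0.1,"dx":0,"dy":0,"dz":0,"twist":0},{"hand":0.1,"dx":0,"dy":0,"dz":0,"twist":0},{"hand":0.3,"dx":0,"dy":0,"dz":0,"twist":0},{"hand":0.5,"dx":0,"dy":0,"dz":0,"twist":0},{"hand":0.55,"dx":0,"dy":0,"dz":0,"twist":0},{"hand":0.55,"dx":0,"dy":0,"dz":0,"twist":0},{"hand":0.55,"dx":0,"dy":0,"dz":0,"twist":0}]' 40
python3 -c "
from h import *
pose()"
```

```text
time: 16.8
tcp_pos: [397.4, 154.5, 20.7]
eef_rot: [-0.092, 0.996, 0.0, 0.001]
contact_force: [0.1, 2.7, 3.6]
opening: 54.2
time: 17.8
tcp_pos: [396.7, 154.2, 19.9]
eef_rot: [-0.579, 0.815, 0.0, -0.0]
contact_force: [-0.6, -0.0, 0.5]
opening: 77.0
time: 18.5
tcp_pos: [396.7, 154.3, 20.1]
eef_rot: [-0.577, 0.817, -0.0, 0.0]
contact_force: [0.1, 0.2, 2.9]
opening: 53.5
t 18.5 tcp [396.74 154.28  20.05] jaw 160.52 tilt [-1.e-04 -2.e-04 -1.e+00] F [0.1 0.2 2.9]
```

```bash
python3 -m pendant '[{"hand":0.55,"dx":0,"dy":0,"dz":-0.008,"twist":0},{"hand":0.55,"dx":0,"dy":0,"dz":-0.03,"twist":0},{"hand":0.55,"dx":0,"dy":0,"dz":-0.065,"twist":0},{"hand":0.55,"dx":-0.01,"dy":-0.003,"dz":-0.1,"twist":2},{"hand":0.55,"dx":-0.04,"dy":-0.014,"dz":-0.11,"twist":6},{"hand":0.55,"dx":-0.075,"dy":-0.026,"dz":-0.11,"twist":10},{"hand":0.55,"dx":-0.11,"dy":-0.038,"dz":-0.11,"twist":14},{"hand":0.55,"dx":-0.145,"dy":-0.05,"dz":-0.11,"twist":18},{"hand":0.55,"dx":-0.17,"dy":-0.059,"dz":-0.11,"twist":19.9},{"hand":0.55,"dx":-0.1796,"dy":-0.062,"dz":-0.11,"twist":19.9}]'
python3 -m pendant '[{"hand":0.55,"dx":0,"dy":0,"dz":0,"twist":0},{"hand":0.55,"dx":0,"dy":0,"dz":0,"twist":0},{"hand":0.55,"dx":0,"dy":0,"dz":0,"twist":0}]'
python3 - <<'E'
from meas import *
c=grab('wrist');pose()
import pickle;pickle.dump(c,open('w9.pkl','wb'))
for n,p in(('PL',(580,376.5)),('A',(529.6,357.6)),('PR',(571,323))):print(n,lid2(c,p,82))
E
```

```text
time: 19.5
tcp_pos: [516.4, 304.9, 130.0]
eef_rot: [-0.428, 0.904, -0.0, 0.001]
contact_force: [-0.4, 0.1, -1.6]
opening: 53.5
time: 19.8
tcp_pos: [513.4, 301.7, 129.6]
eef_rot: [-0.427, 0.904, 0.0, -0.001]
contact_force: [-0.2, -0.3, -1.7]
opening: 53.8
t 19.85 tcp [513.69 301.76 129.72] jaw 140.61 tilt [ 0.002  0.001 -1.   ] F [ 1.  -0.1 -1.8]
PL (array([580. , 376.5]), np.float64(21.0), nan, 0)
A (array([1650.52241433, -150.4618893 ]), np.float64(21.0), nan, 0)
PR (array([-6428.70605786, 10703.49102522]), np.float64(21.0), nan, 0)
  return _methods._mean(a, axis=axis, dtype=dtype,
  ret = ret.dtype.type(ret / rcount)
```

```bash
python3 -m pendant '[{"hand":0.55,"dx":0,"dy":0,"dz":0.02,"twist":0},{"hand":0.55,"dx":0,"dy":0,"dz":0.045,"twist":0},{"hand":0.55,"dx":0,"dy":0,"dz":0.068,"twist":0},{"hand":0.55,"dx":0,"dy":0,"dz":0.08,"twist":0},{"hand":0.55,"dx":0,"dy":0,"dz":0.08,"twist":0},{"hand":0.55,"dx":0,"dy":0,"dz":0.08,"twist":0},{"hand":0.55,"dx":0,"dy":0,"dz":0.08,"twist":0}]'
python3 - <<'E'
from meas import *
pose();c=grab('wrist');pose()
import pickle;pickle.dump(c,open('w10.pkl','wb'))
cv2.imwrite('pics/w10.png',c['img'])
E
```

```text
time: 20.55
tcp_pos: [515.9, 303.2, 51.1]
eef_rot: [-0.428, 0.904, -0.0, 0.001]
contact_force: [-0.4, 0.3, -2.1]
opening: 54.0
t 20.55 tcp [515.85 303.21  51.13] jaw 140.64 tilt [-0.002  -0.0012 -1.    ] F [-0.4  0.3 -2.1]
t 20.6 tcp [515.9  303.28  51.2 ] jaw 140.64 tilt [-0.0022 -0.0013 -1.    ] F [ 0.  -0.2 -2.8]
```

View pics/w10.png

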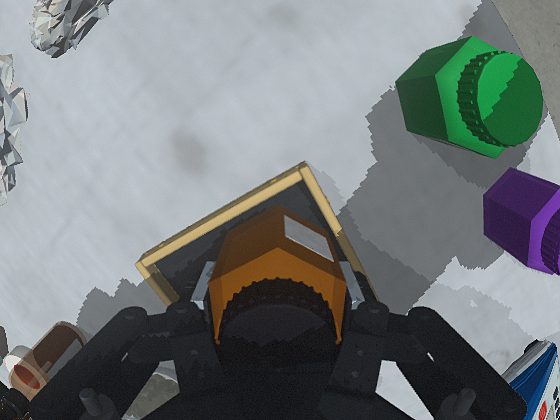

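The tray's near-right corner is at about (305,162) with wall feet running to (138,265) and (380,300), and the held jar's bottom vertex is at about (280,207). I fit the jar against the wall feet.

```bash
cat >> meas.py <<'E'
def fitB(c,zu):
    P,W=heldcheck(c,zu); vtx=P[np.argmin(P[:,1]),0]
    e1,e2=ln(W[P[:,0]<vtx-6]),ln(W[P[:,0]>vtx+6]); V=cross(e1[0],e2[0])
    h=cv2.cvtColor(c['img'],cv2.COLOR_BGR2HSV)
    wood=cv2.morphologyEx(cv2.inRange(h,(15,50,70),(32,125,255)),cv2.MORPH_OPEN,np.ones((3,3)))
    top=[(u,np.flatnonzero(wood[150:290,u])[0]+149.5) for u in range(160,290,3) if wood[150:290,u].any()]
    rgt=[(np.flatnonzero(wood[v,300:400])[-1]+300.5,v) for v in range(180,290,3) if wood[v,300:400].any()]
    r,n=ln(onplane(c,top,0)),ln(onplane(c,rgt,0)); K=cross(r[0],n[0])
    ang=lambda a:np.degrees(np.arctan2(a[0][1],a[0][0]))%180
    a=np.radians(-9.4);x=np.array([np.cos(a),np.sin(a)]);y=np.array([-x[1],x[0]]); o=K+64*x+76*y
    print('walls near/right yaw',ang(n)-90,ang(r)-180,n[1:],r[1:],'K',K.round(2),'o',o.round(2))
    b=(ang(e1)+ang(e2))/2; print('jar edges',ang(e1),ang(e2),e1[1:],e2[1:])
    M=R.from_quat(c['s']['eef_rot']).as_matrix(); t=M[:2,0]/np.linalg.norm(M[:2,0]); C=V-31.18*t
    print('V',V.round(2),'centre',C.round(2),'in tray',tray_xy(C,o),'tcp in tray',tray_xy(c['s']['tcp_pos'][:2],o),'want',(-20.9,-39.25))
E
python3 - <<'E'
from meas import *
import pickle
c=pickle.load(open('w10.pkl','rb'));fitB(c,31.1)
P,_=heldcheck(c,31);print(P[::12].astype(int).tolist())
E
```

```text
walls near/right yaw -9.520798 -9.499527 (32, 0.13610351085662842) (39, 0.13652479648590088) K [472.8  275.14] o [548.35 339.67]
jar edges 170.88239 111.17683 (34, 0.14437106251716614) (36, 0.1245490312576294)
V [511.82 280.52] centre [531.6  304.63] in tray [-10.8  -37.31] tcp in tray [-26.11 -41.28] want (-20.9, -39.25)
[[225, 251], [237, 235], [249, 229], [261, 222], [273, 216], [285, 237], [297, 244], [309, 250], [321, 256], [333, 248]]
```

```bash
python3 - <<'E'
from meas import *
import pickle
c=pickle.load(open('w10.pkl','rb'));h=cv2.cvtColor(c['img'],cv2.COLOR_BGR2HSV)
for u in (270,280,290,300,315,330):
    print(u,[(v,*h[v,u].tolist()) for v in range(198,250,3) ][:15])
E
```

```text
270 [(198, 103, 30, 60), (201, 98, 16, 63), (204, 100, 12, 63), (207, 150, 4, 61), (210, 11, 109, 75), (213, 15, 110, 72), (216, 10, 119, 71), (219, 13, 126, 79), (222, 13, 146, 75), (225, 13, 139, 75), (228, 14, 147, 80), (231, 13, 141, 78), (234, 14, 139, 77), (237, 12, 138, 76), (240, 14, 163, 75)]
280 [(198, 135, 16, 64), (201, 105, 8, 61), (204, 101, 31, 65), (207, 13, 123, 77), (210, 11, 113, 77), (213, 10, 105, 78), (216, 15, 150, 78), (219, 13, 139, 79), (222, 13, 145, 79), (225, 14, 155, 79), (228, 14, 142, 79), (231, 15, 163, 78), (234, 13, 156, 80), (237, 14, 163, 78), (240, 15, 169, 77)]
290 [(198, 96, 19, 67), (201, 110, 24, 63), (204, 120, 11, 67), (207, 96, 19, 66), (210, 99, 28, 64), (213, 12, 124, 74), (216, 13, 131, 76), (219, 102, 10, 128), (222, 100, 12, 123), (225, 102, 10, 124), (228, 105, 8, 123), (231, 105, 12, 124), (234, 98, 8, 123), (237, 105, 18, 138), (240, 12, 176, 74)]
300 [(198, 105, 23, 67), (201, 114, 19, 68), (204, 102, 19, 66), (207, 113, 15, 67), (210, 116, 26, 68), (213, 105, 15, 66), (216, 17, 36, 63), (219, 12, 124, 74), (222, 12, 136, 73), (225, 109, 16, 127), (228, 110, 13, 121), (231, 108, 11, 118), (234, 114, 11, 120), (237, 105, 8, 122), (240, 120, 9, 116)]
315 [(198, 21, 97, 157), (201, 19, 50, 71), (204, 98, 20, 50), (207, 0, 0, 49), (210, 90, 5, 48), (213, 45, 10, 51), (216, 100, 15, 52), (219, 105, 17, 60), (222, 86, 30, 59), (225, 12, 110, 74), (228, 13, 133, 71), (231, 15, 147, 71), (234, 103, 15, 123), (237, 105, 8, 121), (240, 100, 13, 120)]
330 [(198, 99, 20, 170), (201, 107, 20, 175), (204, 107, 24, 172), (207, 19, 91, 149), (210, 20, 98, 190), (213, 21, 98, 200), (216, 21, 97, 199), (219, 20, 101, 196), (222, 21, 99, 195), (225, 21, 103, 159), (228, 17, 38, 47), (231, 90, 7, 38), (234, 90, 6, 43), (237, 0, 0, 44), (240, 13, 148, 74)]
```

```bash
sed -i 's/(5,125,40),(19,255,255)/(5,80,40),(16,255,255)/' meas.py; python3 - <<'E'
from meas import *
import pickle
c=pickle.load(open('w10.pkl','rb'));fitB(c,31.1)
P,_=heldcheck(c,31);print(P[::12].astype(int).tolist())
E
```

```text
walls near/right yaw -9.520798 -9.499527 (32, 0.13610351085662842) (39, 0.13652479648590088) K [472.8  275.14] o [548.35 339.67]
jar edges 170.7794 110.81369 (42, 0.1146554946899414) (47, 0.12581253051757812)
V [497.23 278.72] centre [517.   302.83] in tray [-24.91 -41.46] tcp in tray [-26.11 -41.28] want (-20.9, -39.25)
[[225, 238], [237, 226], [249, 220], [261, 213], [273, 206], [285, 209], [297, 215], [309, 222], [321, 228], [333, 247]]
```

```bash
python3 -m pendant '[{"hand":0.55,"dx":-0.001,"dy":-0.0012,"dz":0,"twist":0},{"hand":0.55,"dx":-0.0019,"dy":-0.0023,"dz":0,"twist":0},{"hand":0.55,"dx":-0.0019,"dy":-0.0023,"dz":0.006,"twist":0},{"hand":0.55,"dx":-0.0019,"dy":-0.0023,"dz":0.012,"twist":0},{"hand":0.55,"dx":-0.0019,"dy":-0.0023,"dz":0.018,"twist":0},{"hand":0.55,"dx":-0.0019,"dy":-0.0023,"dz":0.022,"twist":0},{"hand":0.55,"dx":-0.0019,"dy":-0.0023,"dz":0.023,"twist":0},{"hand":0.55,"dx":-0.0019,"dy":-0.0023,"dz":0.0235,"twist":0},{"hand":0.55,"dx":-0.0019,"dy":-0.0023,"dz":0.0235,"twist":0}]'
python3 -m pendant '[{"hand":0.55,"dx":0,"dy":0,"dz":0.0006,"twist":0},{"hand":0.55,"dx":0,"dy":0,"dz":0.0006,"twist":0}]'
```

```text
time: 21.5
tcp_pos: [518.0, 303.1, 26.4]
eef_rot: [-0.428, 0.904, -0.0, 0.0]
contact_force: [-0.8, -0.1, -1.6]
opening: 53.7
time: 21.7
tcp_pos: [518.2, 303.1, 26.1]
eef_rot: [-0.428, 0.904, -0.0, 0.0]
contact_force: [-0.5, -0.5, -1.4]
opening: 53.5
```

```bash
python3 -m pendant '[{"hand":0.55,"dx":0,"dy":0,"dz":0.0006,"twist":0},{"hand":0.55,"dx":0,"dy":0,"dz":0.0006,"twist":0}]'; python3 -m pendant '[{"hand":0.55,"dx":0,"dy":0,"dz":0.0006,"twist":0},{"hand":0.55,"dx":0,"dy":0,"dz":0.0006,"twist":0}]'
```

```text
time: 21.9
tcp_pos: [518.2, 303.1, 26.1]
eef_rot: [-0.428, 0.904, -0.0, 0.0]
contact_force: [-1.4, -0.5, 5.3]
opening: 53.5
time: 22.1
tcp_pos: [518.3, 303.1, 26.1]
eef_rot: [-0.428, 0.904, -0.0, 0.0]
contact_force: [-2.1, -0.9, 8.6]
opening: 53.8
```

```bash
python3 -m pendant '[{"hand":0.5,"dx":0,"dy":0,"dz":-0.0012,"twist":0},{"hand":0.35,"dx":0,"dy":0,"dz":-0.0016,"twist":0},{"hand":0.25,"dx":0,"dy":0,"dz":-0.0016,"twist":0},{"hand":0.25,"dx":0,"dy":0,"dz":-0.0016,"twist":0},{"hand":0.25,"dx":0,"dy":0,"dz":-0.03,"twist":0},{"hand":0.25,"dx":0,"dy":0,"dz":-0.08,"twist":0},{"hand":0.25,"dx":-0.03,"dy":0,"dz":-0.13,"twist":0},{"hand":0.25,"dx":-0.065,"dy":0,"dz":-0.18,"twist":0},{"hand":0.25,"dx":-0.09,"dy":0,"dz":-0.18,"twist":0},{"hand":0.25,"dx":-0.09,"dy":0,"dz":-0.18,"twist":0}]'
python3 chk.py w11.pkl b 2>&1 | grep -v arn
python3 - <<'E'
from meas import *
import pickle
c=pickle.load(open('w11.pkl','rb'))
for n,p in(('PL',(580,376.5)),('PR',(571,323)),('A',(529.5,357.5)),('B',(520,303))):print(n,proj(c,[*p,82]).round(0),lid(c,p,82)[0])
E
```

```text
time: 23.1
tcp_pos: [580.0, 376.6, 209.2]
eef_rot: [-0.428, 0.904, 0.0, 0.007]
contact_force: [-0.4, -0.1, 0.7]
opening: 63.7
t 23.15 tcp [576.77 374.29 206.27] jaw 140.73 tilt [-0.0045 -0.0022 -1.    ] F [-0.4 -0.4 -0.8]
PL [580.78 376.31] r 20.46 0.18 337 in tray [25.6  41.23]
PR [571.8 323. ] r 20.52 0.23 353 in tray [ 25.44 -12.83]
A [530.14 357.25] r 20.5 0.25 348 in tray [-21.25  14.16]
B [519.13 302.62] r 20.32 0.22 393 in tray [-23.18 -41.53]
scale 1.0081825601582068 PL-PR [ 0.15 54.06]
A -PR [-47.07  27.2 ] want (-47.2, 27.25)
B -PR [-49.03 -28.94] want (-47.2, -27.25)
PL [[279. 200.]] [579.7 375.6]
PR [[247. 146.]] [570.9 322.7]
A [[312. 147.]] [526.  355.4]
B [[279.  88.]] [518.9 301.9]
```

Jar B is down, short of its slot by (1.8, 1.7) mm, and the others have not moved. I regrasp it and close the gap.

```bash
python3 -m pendant '[{"hand":0.25,"dx":0.05,"dy":0,"dz":0.02,"twist":0},{"hand":0.25,"dx":0.085,"dy":0,"dz":0.06,"twist":0},{"hand":0.25,"dx":0.09,"dy":0,"dz":0.1,"twist":0},{"hand":0.25,"dx":0.09,"dy":0,"dz":0.12,"twist":0},{"hand":0.25,"dx":0.09,"dy":0,"dz":0.13,"twist":0},{"hand":0.25,"dx":0.09,"dy":0,"dz":0.15,"twist":0},{"hand":0.25,"dx":0.09,"dy":0,"dz":0.17,"twist":0},{"hand":0.25,"dx":0.09,"dy":0,"dz":0.179,"twist":0},{"hand":0.25,"dx":0.09,"dy":0,"dz":0.179,"twist":0},{"hand":0.25,"dx":0.09,"dy":0,"dz":0.179,"twist":0}]'
python3 -m pendant '[{"hand":0.4,"dx":0,"dy":0,"dz":0,"twist":0},{"hand":0.5,"dx":0,"dy":0,"dz":0,"twist":0},{"hand":0.55,"dx":0,"dy":0,"dz":0,"twist":0},{"hand":0.55,"dx":0,"dy":0,"dz":0,"twist":0}]' 30
python3 -m pendant '[{"hand":0.55,"dx":0,"dy":0,"dz":-0.001,"twist":0},{"hand":0.55,"dx":-0.0008,"dy":-0.0002,"dz":-0.001,"twist":0},{"hand":0.55,"dx":-0.0016,"dy":-0.0005,"dz":-0.001,"twist":0},{"hand":0.55,"dx":-0.0022,"dy":-0.0007,"dz":-0.001,"twist":0},{"hand":0.55,"dx":-0.0022,"dy":-0.0007,"dz":-0.001,"twist":0},{"hand":0.55,"dx":-0.0022,"dy":-0.0007,"dz":0,"twist":0},{"hand":0.55,"dx":-0.0022,"dy":-0.0007,"dz":0.0006,"twist":0}]'
```

```text
time: 24.15
tcp_pos: [518.2, 303.1, 26.1]
eef_rot: [-0.428, 0.904, -0.0, 0.0]
contact_force: [0.6, 0.4, 0.1]
opening: 63.8
time: 24.55
tcp_pos: [518.7, 303.4, 26.7]
eef_rot: [-0.428, 0.904, -0.0, 0.001]
contact_force: [0.1, 0.9, 6.0]
opening: 53.8
time: 25.25
tcp_pos: [517.9, 303.0, 26.8]
eef_rot: [-0.428, 0.904, -0.0, -0.002]
contact_force: [-6.5, -4.1, 20.6]
opening: 53.8
```

```bash
python3 -m pendant '[{"hand":0.55,"dx":0,"dy":0,"dz":-0.001,"twist":0},{"hand":0.55,"dx":0,"dy":0,"dz":-0.0025,"twist":0},{"hand":0.55,"dx":0,"dy":0,"dz":-0.003,"twist":0},{"hand":0.55,"dx":0,"dy":0,"dz":-0.003,"twist":0}]';python3 -c "
from h import *
pose()"
```

```text
time: 25.65
tcp_pos: [519.9, 304.3, 27.5]
eef_rot: [-0.428, 0.904, 0.0, -0.0]
contact_force: [0.9, -0.1, -2.6]
opening: 53.8
t 25.65 tcp [519.9  304.31  27.5 ] jaw 140.64 tilt [ 2.e-04  2.e-04 -1.e+00] F [ 0.9 -0.1 -2.6]
```

```bash
python3 -m pendant '[{"hand":0.55,"dx":0,"dy":0,"dz":0.0005,"twist":0},{"hand":0.55,"dx":0,"dy":0,"dz":0.001,"twist":0},{"hand":0.55,"dx":0,"dy":0,"dz":0.001,"twist":0}]'; python3 -m pendant '[{"hand":0.55,"dx":0,"dy":0,"dz":0.0004,"twist":0},{"hand":0.55,"dx":0,"dy":0,"dz":0.0004,"twist":0}]'
```

```text
time: 25.95
tcp_pos: [519.9, 304.3, 26.8]
eef_rot: [-0.428, 0.904, 0.0, -0.0]
contact_force: [0.0, -0.3, -0.7]
opening: 53.7
time: 26.15
tcp_pos: [519.9, 304.3, 26.8]
eef_rot: [-0.428, 0.904, 0.0, 0.0]
contact_force: [-0.5, -0.9, 0.0]
opening: 53.6
```

The jar is on the floor with no load. I release, rise and measure.

```bash
python3 -m pendant '[{"hand":0.5,"dx":0,"dy":0,"dz":0,"twist":0},{"hand":0.35,"dx":0,"dy":0,"dz":0,"twist":0},{"hand":0.25,"dx":0,"dy":0,"dz":0,"twist":0},{"hand":0.25,"dx":0,"dy":0,"dz":0,"twist":0},{"hand":0.25,"dx":0,"dy":0,"dz":-0.03,"twist":0},{"hand":0.25,"dx":0,"dy":0,"dz":-0.08,"twist":0},{"hand":0.25,"dx":-0.03,"dy":0,"dz":-0.13,"twist":0},{"hand":0.25,"dx":-0.065,"dy":0,"dz":-0.18,"twist":0},{"hand":0.25,"dx":-0.09,"dy":0,"dz":-0.18,"twist":0},{"hand":0.25,"dx":-0.09,"dy":0,"dz":-0.18,"twist":0}]'
python3 chk.py w12.pkl b 2>&1 | grep -v arn
python3 - <<'E'
from meas import *
import pickle
c=pickle.load(open('w12.pkl','rb')); v,u=np.mgrid[0:420,0:560]; r=rays(c,np.c_[u.ravel(),v.ravel()]);k=-(r@c['W'][:3,2]);P=c['W'][:3,3]+r*(c['depth'].ravel()/k)[:,None]
for n,p in(('PL',(580.8,376.3)),('PR',(571.8,323)),('A',(530,357.3)),('B',(521,304))):
    s=P[np.linalg.norm(P[:,:2]-p,axis=1)<14]; s=s[s[:,2]>60]; A=np.c_[s[:,:2]-p,np.ones(len(s))]; f=np.linalg.lstsq(A,s[:,2],rcond=None)[0]; print(n,'lid z',f[2].round(2),'slope deg',np.degrees(f[:2]).round(2))
E
```

```text
time: 27.15
tcp_pos: [581.9, 377.9, 211.5]
eef_rot: [-0.428, 0.904, 0.0, 0.007]
contact_force: [0.2, -0.5, -0.3]
opening: 64.2
t 27.2 tcp [578.75 375.5  208.5 ] jaw 140.72 tilt [-0.0047 -0.0024 -1.    ] F [-0.4 -1.  -0.9]
PL [580.77 376.28] r 20.45 0.19 333 in tray [25.58 41.26]
PR [571.74 323.02] r 20.56 0.26 351 in tray [ 25.36 -12.76]
A [530.19 357.22] r 20.54 0.25 356 in tray [-21.21  14.19]
B [520.3  303.41] r 20.22 0.22 378 in tray [-22.18 -40.51]
scale 1.0089870950286288 PL-PR [ 0.21 54.01]
A -PR [-46.99  27.19] want (-47.2, 27.25)
B -PR [-47.97 -28.  ] want (-47.2, -27.25)
PL lid z 145.21 slope deg [-480.72 -589.29]
PR lid z 81.9 slope deg [0.4  0.09]
A lid z 81.9 slope deg [0.11 0.28]
B lid z 128.9 slope deg [496.69 550.85]
```

The remaining error is (0.8, 0.75) mm, so I do one more fine nudge.

```bash
python3 -m pendant '[{"hand":0.25,"dx":0.05,"dy":0,"dz":0.02,"twist":0},{"hand":0.25,"dx":0.085,"dy":0,"dz":0.06,"twist":0},{"hand":0.25,"dx":0.09,"dy":0,"dz":0.1,"twist":0},{"hand":0.25,"dx":0.09,"dy":0,"dz":0.12,"twist":0},{"hand":0.25,"dx":0.09,"dy":0,"dz":0.13,"twist":0},{"hand":0.25,"dx":0.09,"dy":0,"dz":0.15,"twist":0},{"hand":0.25,"dx":0.09,"dy":0,"dz":0.17,"twist":0},{"hand":0.25,"dx":0.09,"dy":0,"dz":0.179,"twist":0},{"hand":0.25,"dx":0.09,"dy":0,"dz":0.179,"twist":0},{"hand":0.25,"dx":0.09,"dy":0,"dz":0.179,"twist":0}]'
python3 -m pendant '[{"hand":0.4,"dx":0,"dy":0,"dz":0,"twist":0},{"hand":0.5,"dx":0,"dy":0,"dz":-0.0005,"twist":0},{"hand":0.55,"dx":0,"dy":0,"dz":-0.001,"twist":0},{"hand":0.55,"dx":0,"dy":0,"dz":-0.001,"twist":0},{"hand":0.55,"dx":0,"dy":0,"dz":-0.0025,"twist":0},{"hand":0.55,"dx":0,"dy":0,"dz":-0.0025,"twist":0}]' 30
python3 -m pendant '[{"hand":0.55,"dx":-0.0005,"dy":-0.0001,"dz":0,"twist":0},{"hand":0.55,"dx":-0.00095,"dy":-0.00025,"dz":0,"twist":0},{"hand":0.55,"dx":-0.00095,"dy":-0.00025,"dz":0,"twist":0},{"hand":0.55,"dx":-0.00095,"dy":-0.00025,"dz":0,"twist":0}]'
```

```text
time: 28.2
tcp_pos: [520.2, 304.4, 28.1]
eef_rot: [-0.428, 0.904, -0.0, 0.0]
contact_force: [-0.1, -0.1, 0.7]
opening: 64.0
time: 28.8
tcp_pos: [519.9, 304.3, 30.3]
eef_rot: [-0.428, 0.904, -0.0, 0.0]
contact_force: [0.9, -0.5, -2.5]
opening: 53.8
time: 29.2
tcp_pos: [520.6, 304.8, 30.0]
eef_rot: [-0.428, 0.904, -0.0, -0.0]
contact_force: [0.2, 0.8, -1.4]
opening: 53.6
```

Lifted, with no lateral contact. Now I lower until there is light contact.

```bash
python3 -m pendant '[{"hand":0.55,"dx":0,"dy":0,"dz":0.0005,"twist":0},{"hand":0.55,"dx":0,"dy":0,"dz":0.001,"twist":0},{"hand":0.55,"dx":0,"dy":0,"dz":0.0015,"twist":0},{"hand":0.55,"dx":0,"dy":0,"dz":0.0015,"twist":0}]';  python3 -m pendant '[{"hand":0.55,"dx":0,"dy":0,"dz":0.0005,"twist":0},{"hand":0.55,"dx":0,"dy":0,"dz":0.0005,"twist":0}]'; python3 -m pendant '[{"hand":0.55,"dx":0,"dy":0,"dz":0.0005,"twist":0},{"hand":0.55,"dx":0,"dy":0,"dz":0.0005,"twist":0}]'
```

```text
time: 29.6
tcp_pos: [520.6, 304.8, 28.8]
eef_rot: [-0.428, 0.904, -0.0, -0.0]
contact_force: [-1.3, -0.7, -0.7]
opening: 54.0
time: 29.8
tcp_pos: [520.7, 304.8, 28.8]
eef_rot: [-0.428, 0.904, -0.0, 0.0]
contact_force: [-1.7, -0.4, 4.9]
opening: 53.9
time: 30.0
tcp_pos: [520.6, 304.8, 28.8]
eef_rot: [-0.428, 0.904, -0.0, 0.0]
contact_force: [-2.6, -1.2, 7.8]
opening: 53.8
```

```bash
python3 -m pendant '[{"hand":0.5,"dx":0,"dy":0,"dz":-0.0008,"twist":0},{"hand":0.35,"dx":0,"dy":0,"dz":-0.0008,"twist":0},{"hand":0.25,"dx":0,"dy":0,"dz":-0.0008,"twist":0},{"hand":0.25,"dx":0,"dy":0,"dz":-0.0008,"twist":0},{"hand":0.25,"dx":0,"dy":0,"dz":-0.03,"twist":0},{"hand":0.25,"dx":0,"dy":0,"dz":-0.08,"twist":0},{"hand":0.25,"dx":-0.03,"dy":0,"dz":-0.13,"twist":0},{"hand":0.25,"dx":-0.065,"dy":0,"dz":-0.18,"twist":0},{"hand":0.25,"dx":-0.09,"dy":0,"dz":-0.18,"twist":0},{"hand":0.25,"dx":-0.09,"dy":0,"dz":-0.18,"twist":0}]'
python3 chk.py w13.pkl b 2>&1 | grep -v arn
python3 -m pendant '[{"hand":0,"dx":0,"dy":0,"dz":-0.02,"twist":8},{"hand":0,"dx":0,"dy":0,"dz":-0.02,"twist":16},{"hand":0,"dx":0,"dy":0,"dz":-0.02,"twist":24},{"hand":0,"dx":0,"dy":0,"dz":-0.02,"twist":32},{"hand":0,"dx":0,"dy":0,"dz":-0.02,"twist":40},{"hand":0,"dx":0,"dy":0,"dz":-0.02,"twist":48},{"hand":0,"dx":0,"dy":0,"dz":-0.02,"twist":56},{"hand":0,"dx":0,"dy":0,"dz":-0.02,"twist":60},{"hand":0,"dx":0,"dy":0,"dz":-0.02,"twist":60},{"hand":0,"dx":0,"dy":0,"dz":-0.02,"twist":60}]'
python3 chk.py w14.pkl b 2>&1 | grep -v arn
python3 - <<'E'
from meas import *
import pickle
for f in('w13.pkl','w14.pkl'):
    c=pickle.load(open(f,'rb')); v,u=np.mgrid[0:420,0:560]; d=c['depth'].ravel();r=rays(c,np.c_[u.ravel(),v.ravel()]);k=-(r@c['W'][:3,2]);P=c['W'][:3,3]+r*(d/k)[:,None]
    for n,p in(('PL',(580.8,376.3)),('PR',(571.8,323)),('A',(530,357.3)),('B',(521,304))):
        s=P[(np.linalg.norm(P[:,:2]-p,axis=1)<14)&(d>0)]; s=s[(s[:,2]>70)&(s[:,2]<95)]; A=np.c_[s[:,:2]-p,np.ones(len(s))]; g=np.linalg.lstsq(A,s[:,2],rcond=None)[0]; print(f,n,'lid z',g[2].round(2),'slope deg',np.degrees(g[:2]).round(2))
E
```

```text
time: 31.0
tcp_pos: [582.7, 378.5, 212.2]
eef_rot: [-0.428, 0.904, 0.0, 0.007]
contact_force: [-0.5, -0.3, -0.0]
opening: 64.4
t 31.05 tcp [579.57 376.13 209.25] jaw 140.72 tilt [-0.0046 -0.0023 -1.    ] F [-0.9 -0.1 -0.3]
PL [580.72 376.25] r 20.47 0.24 334 in tray [25.57 41.13]
PR [571.77 322.99] r 20.53 0.23 356 in tray [ 25.44 -12.87]
A [530.19 357.15] r 20.6 0.25 353 in tray [-21.17  14.04]
B [520.73 303.42] r 20.29 0.23 382 in tray [-21.73 -40.51]
scale 1.0092138349409967 PL-PR [ 0.13 54.  ]
A -PR [-47.04  27.16] want (-47.2, 27.25)
B -PR [-47.6  -27.89] want (-47.2, -27.25)
time: 32.05
tcp_pos: [576.6, 373.5, 226.2]
eef_rot: [0.081, 0.997, -0.001, -0.001]
contact_force: [-0.8, 0.6, 0.3]
opening: 85.4
t 32.1 tcp [576.97 373.72 226.5 ] jaw 80.7 tilt [ 0.002  -0.0014 -1.    ] F [ 0.3 -0.5 -0.4]
PL [580.51 377.01] r 20.58 0.21 341 in tray [25.31 41.84]
PR [571.45 323.84] r 20.78 0.19 334 in tray [ 25.05 -12.09]
A [530.   357.98] r 20.56 0.25 344 in tray [-21.42  14.82]
B [520.45 304.2 ] r 20.62 0.22 358 in tray [-22.06 -39.8 ]
scale 1.0104892596128188 PL-PR [ 0.26 53.93]
A -PR [-46.96  27.19] want (-47.2, 27.25)
B -PR [-47.6 -28. ] want (-47.2, -27.25)
w13.pkl PL lid z 81.81 slope deg [ 0.19 -0.25]
w13.pkl PR lid z 81.95 slope deg [-0.06 -0.15]
w13.pkl A lid z 81.92 slope deg [-0.12 -0.06]
w13.pkl B lid z 81.94 slope deg [-0.27 -0.11]
w14.pkl PL lid z 81.88 slope deg [-0.04  0.08]
w14.pkl PR lid z 81.87 slope deg [-0.62  0.01]
w14.pkl A lid z 82.0 slope deg [ 0.07 -0.19]
w14.pkl B lid z 81.98 slope deg [ 0.16 -0.04]
```

Two views agree: all lids are level at 82 mm, and B's gaps are about 1.2 mm against about 0.3 mm for A. There is time for one last nudge of B.

```bash
python3 -m pendant '[{"hand":0.25,"dx":0,"dy":0,"dz":0,"twist":-8},{"hand":0.25,"dx":0,"dy":0,"dz":0,"twist":-16},{"hand":0.25,"dx":0,"dy":0,"dz":0,"twist":-24},{"hand":0.25,"dx":0,"dy":0,"dz":0,"twist":-32},{"hand":0.25,"dx":0,"dy":0,"dz":0,"twist":-40},{"hand":0.25,"dx":0,"dy":0,"dz":0.01,"twist":-48},{"hand":0.25,"dx":0,"dy":0,"dz":0.02,"twist":-56},{"hand":0.25,"dx":0,"dy":0,"dz":0.02,"twist":-60},{"hand":0.25,"dx":0,"dy":0,"dz":0.02,"twist":-60}]'
python3 -c "
from h import *
pose()"
python3 -m pendant '[{"hand":0.25,"dx":0.05,"dy":0,"dz":0.02,"twist":0},{"hand":0.25,"dx":0.085,"dy":0,"dz":0.06,"twist":0},{"hand":0.25,"dx":0.09,"dy":0,"dz":0.09,"twist":0},{"hand":0.25,"dx":0.09,"dy":0,"dz":0.09,"twist":0},{"hand":0.25,"dx":0.09,"dy":0,"dz":0.09,"twist":0}]'
python3 -c "
from h import *
pose()"
```

```text
time: 33.0
tcp_pos: [577.2, 374.0, 206.7]
eef_rot: [-0.428, 0.904, -0.0, -0.001]
contact_force: [0.3, 0.6, -0.9]
opening: 63.7
t 33.0 tcp [577.22 374.05 206.75] jaw 140.68 tilt [ 1.6e-03  7.0e-04 -1.0e+00] F [ 0.3  0.6 -0.9]
time: 33.5
tcp_pos: [521.7, 305.2, 118.1]
eef_rot: [-0.427, 0.904, 0.0, 0.001]
contact_force: [0.8, 0.3, 0.8]
opening: 64.1
t 33.5 tcp [521.68 305.2  118.09] jaw 140.59 tilt [-1.e-03 -4.e-04 -1.e+00] F [0.8 0.3 0.8]
```

```bash
python3 -m pendant '[{"hand":0.25,"dx":0,"dy":0,"dz":0.03,"twist":0},{"hand":0.25,"dx":0,"dy":0,"dz":0.06,"twist":0},{"hand":0.25,"dx":0,"dy":0,"dz":0.08,"twist":0},{"hand":0.25,"dx":0,"dy":0,"dz":0.088,"twist":0},{"hand":0.25,"dx":0,"dy":0,"dz":0.088,"twist":0},{"hand":0.4,"dx":0,"dy":0,"dz":0.088,"twist":0},{"hand":0.5,"dx":0,"dy":0,"dz":0.0875,"twist":0},{"hand":0.55,"dx":0,"dy":0,"dz":0.087,"twist":0},{"hand":0.55,"dx":0,"dy":0,"dz":0.087,"twist":0},{"hand":0.55,"dx":0,"dy":0,"dz":0.0855,"twist":0}]' 30
python3 -m pendant '[{"hand":0.55,"dx":-0.0005,"dy":0,"dz":0,"twist":0},{"hand":0.55,"dx":-0.001,"dy":0,"dz":0,"twist":0},{"hand":0.55,"dx":-0.001,"dy":0,"dz":0,"twist":0},{"hand":0.55,"dx":-0.001,"dy":0,"dz":0.0008,"twist":0},{"hand":0.55,"dx":-0.001,"dy":0,"dz":0.0014,"twist":0},{"hand":0.55,"dx":-0.001,"dy":0,"dz":0.0014,"twist":0}]'
```

```text
time: 34.5
tcp_pos: [520.7, 304.8, 32.3]
eef_rot: [-0.428, 0.904, -0.0, 0.0]
contact_force: [-0.3, -0.1, -2.1]
opening: 53.2
time: 35.1
tcp_pos: [521.3, 305.6, 31.3]
eef_rot: [-0.428, 0.904, -0.0, 0.0]
contact_force: [-0.7, -1.3, 3.6]
opening: 53.8
```

Touching the floor lightly (3.6 N). Release, rise, check.

```bash
python3 -m pendant '[{"hand":0.5,"dx":0,"dy":0,"dz":-0.0003,"twist":0},{"hand":0.35,"dx":0,"dy":0,"dz":-0.0003,"twist":0},{"hand":0.25,"dx":0,"dy":0,"dz":-0.0003,"twist":0},{"hand":0.25,"dx":0,"dy":0,"dz":-0.0003,"twist":0},{"hand":0.25,"dx":0,"dy":0,"dz":-0.03,"twist":0},{"hand":0.25,"dx":0,"dy":0,"dz":-0.08,"twist":0},{"hand":0.25,"dx":-0.03,"dy":0,"dz":-0.13,"twist":0},{"hand":0.25,"dx":-0.065,"dy":0,"dz":-0.18,"twist":0},{"hand":0.25,"dx":-0.09,"dy":0,"dz":-0.18,"twist":0},{"hand":0.25,"dx":-0.09,"dy":0,"dz":-0.18,"twist":0}]'
python3 chk.py w15.pkl b 2>&1 | grep -v arn
python3 - <<'E'
from meas import *
import pickle
c=pickle.load(open('w15.pkl','rb')); v,u=np.mgrid[0:420,0:560]; d=c['depth'].ravel();r=rays(c,np.c_[u.ravel(),v.ravel()]);k=-(r@c['W'][:3,2]);P=c['W'][:3,3]+r*(d/k)[:,None]
for n,p in(('PL',(580.8,376.3)),('PR',(571.8,323)),('A',(530,357.3)),('B',(521,304))):
    s=P[(np.linalg.norm(P[:,:2]-p,axis=1)<14)&(d>0)]; s=s[(s[:,2]>70)&(s[:,2]<95)]; A=np.c_[s[:,:2]-p,np.ones(len(s))]; g=np.linalg.lstsq(A,s[:,2],rcond=None)[0]; print(n,'lid z',g[2].round(2),'slope deg',np.degrees(g[:2]).round(2))
E
```

```text
time: 36.1
tcp_pos: [583.3, 379.2, 215.4]
eef_rot: [-0.428, 0.904, 0.0, 0.007]
contact_force: [-0.4, -0.7, -0.9]
opening: 64.2
t 36.15 tcp [580.14 376.86 212.43] jaw 140.72 tilt [-0.0046 -0.0023 -1.    ] F [-0.5 -0.4 -1.4]
PL [580.79 376.27] r 20.45 0.21 334 in tray [25.61 41.21]
PR [571.81 323.01] r 20.56 0.22 340 in tray [ 25.45 -12.8 ]
A [530.23 357.24] r 20.55 0.23 349 in tray [-21.16  14.18]
B [520.38 302.88] r 20.45 0.21 371 in tray [-22.01 -41.06]
scale 1.0091199099930455 PL-PR [ 0.17 54.01]
A -PR [-47.04  27.23] want (-47.2, 27.25)
B -PR [-47.88 -28.52] want (-47.2, -27.25)
PL lid z 81.84 slope deg [-0.11 -0.01]
PR lid z 81.93 slope deg [ 0.17 -0.08]
A lid z 81.95 slope deg [-0.12 -0.04]
B lid z 82.0 slope deg [0.17 0.03]
```

B moved back by about 0.7 mm. My regrasp heights had crept up (TCP 31 against 26), so the jar probably rocked in a high grip. I regrasp deep, as with jar A.

```bash
python3 -m pendant '[{"hand":0.2,"dx":0.05,"dy":0,"dz":0.02,"twist":0},{"hand":0.2,"dx":0.085,"dy":0,"dz":0.06,"twist":0},{"hand":0.2,"dx":0.09,"dy":0,"dz":0.1,"twist":0},{"hand":0.2,"dx":0.09,"dy":0,"dz":0.13,"twist":0},{"hand":0.2,"dx":0.09,"dy":0,"dz":0.16,"twist":0},{"hand":0.2,"dx":0.09,"dy":0,"dz":0.18,"twist":0},{"hand":0.2,"dx":0.09,"dy":0,"dz":0.185,"twist":0},{"hand":0.2,"dx":0.09,"dy":0,"dz":0.185,"twist":0}]'
python3 -c "
from h import *
pose()"
```

```text
time: 36.95
tcp_pos: [519.4, 304.6, 24.2]
eef_rot: [-0.428, 0.904, 0.0, -0.002]
contact_force: [1.0, -0.1, 0.2]
opening: 68.3
t 36.95 tcp [519.44 304.57  24.23] jaw 140.63 tilt [ 0.004   0.0023 -1.    ] F [ 1.  -0.1  0.2]
```

```bash
python3 -m pendant '[{"hand":0.4,"dx":0,"dy":0,"dz":0,"twist":0},{"hand":0.5,"dx":0,"dy":0,"dz":-0.0005,"twist":0},{"hand":0.55,"dx":0,"dy":0,"dz":-0.001,"twist":0},{"hand":0.55,"dx":0,"dy":0,"dz":-0.001,"twist":0},{"hand":0.55,"dx":0,"dy":0,"dz":-0.001,"twist":0}]' 40
python3 -m pendant '[{"hand":0.55,"dx":0,"dy":0,"dz":-0.001,"twist":0},{"hand":0.55,"dx":0,"dy":0,"dz":-0.0015,"twist":0},{"hand":0.55,"dx":-0.0006,"dy":0,"dz":-0.0015,"twist":0},{"hand":0.55,"dx":-0.0012,"dy":0,"dz":-0.0015,"twist":0},{"hand":0.55,"dx":-0.0017,"dy":0,"dz":-0.0015,"twist":0},{"hand":0.55,"dx":-0.0017,"dy":0,"dz":-0.0015,"twist":0}]'
python3 -m pendant '[{"hand":0.55,"dx":0,"dy":0,"dz":0.0006,"twist":0},{"hand":0.55,"dx":0,"dy":0,"dz":0.0012,"twist":0},{"hand":0.55,"dx":0,"dy":0,"dz":0.0012,"twist":0}]'
```

```text
time: 37.45
tcp_pos: [521.4, 305.6, 27.1]
eef_rot: [-0.428, 0.904, -0.0, 0.0]
contact_force: [0.0, 0.8, -1.9]
opening: 53.4
time: 38.05
tcp_pos: [522.5, 307.0, 28.2]
eef_rot: [-0.428, 0.904, 0.0, 0.0]
contact_force: [0.4, 1.0, -2.6]
opening: 53.2
time: 38.35
tcp_pos: [522.3, 306.9, 26.9]
eef_rot: [-0.428, 0.904, 0.0, -0.0]
contact_force: [-0.6, -0.2, -2.4]
opening: 53.2
```

```bash
python3 -m pendant '[{"hand":0.55,"dx":0,"dy":0,"dz":0.0004,"twist":0},{"hand":0.55,"dx":0,"dy":0,"dz":0.0004,"twist":0}]'; python3 -m pendant '[{"hand":0.55,"dx":0,"dy":0,"dz":0.0005,"twist":0},{"hand":0.55,"dx":0,"dy":0,"dz":0.0005,"twist":0}]'
```

```text
time: 38.55
tcp_pos: [522.4, 306.9, 26.6]
eef_rot: [-0.428, 0.904, -0.0, -0.0]
contact_force: [0.2, 0.4, -1.7]
opening: 53.5
time: 38.75
tcp_pos: [522.4, 306.9, 26.5]
eef_rot: [-0.428, 0.904, -0.0, 0.0]
contact_force: [-1.9, 0.7, 1.7]
opening: 53.2
```

Touching lightly. Release, rise, check.

```bash
python3 -m pendant '[{"hand":0.5,"dx":0,"dy":0,"dz":0,"twist":0},{"hand":0.35,"dx":0,"dy":0,"dz":0,"twist":0},{"hand":0.2,"dx":0,"dy":0,"dz":0,"twist":0},{"hand":0.2,"dx":0,"dy":0,"dz":0,"twist":0},{"hand":0.2,"dx":0,"dy":0,"dz":-0.03,"twist":0},{"hand":0.2,"dx":0,"dy":0,"dz":-0.08,"twist":0},{"hand":0.2,"dx":-0.03,"dy":0,"dz":-0.13,"twist":0},{"hand":0.2,"dx":-0.065,"dy":0,"dz":-0.18,"twist":0},{"hand":0.2,"dx":-0.09,"dy":0,"dz":-0.18,"twist":0},{"hand":0.2,"dx":-0.09,"dy":0,"dz":-0.18,"twist":0}]'
python3 chk.py w16.pkl b 2>&1 | grep -v arn
```

```text
time: 39.75
tcp_pos: [584.4, 380.6, 210.9]
eef_rot: [-0.428, 0.904, 0.0, 0.007]
contact_force: [-0.0, -0.6, 0.0]
opening: 68.1
t 39.8 tcp [581.25 378.24 207.93] jaw 140.72 tilt [-0.0047 -0.0024 -1.    ] F [-1.2  0.6 -0.8]
PL [580.8  376.28] r 20.45 0.21 334 in tray [25.57 41.18]
PR [571.73 323.06] r 20.59 0.22 355 in tray [ 25.31 -12.8 ]
A [530.24 357.26] r 20.54 0.22 347 in tray [-21.2   14.17]
B [521.55 304.2 ] r 20.43 0.23 396 in tray [-21.12 -39.61]
scale 1.0095568245093411 PL-PR [ 0.26 53.98]
A -PR [-46.96  27.23] want (-47.2, 27.25)
B -PR [-46.87 -27.06] want (-47.2, -27.25)
```

```bash
python3 - <<'E'
from meas import *
import pickle
c=pickle.load(open('w16.pkl','rb')); v,u=np.mgrid[0:420,0:560]; d=c['depth'].ravel();r=rays(c,np.c_[u.ravel(),v.ravel()]);k=-(r@c['W'][:3,2]);P=c['W'][:3,3]+r*(d/k)[:,None]
for n,p in(('A',(530,357.3)),('B',(521,304))):
    s=P[(np.linalg.norm(P[:,:2]-p,axis=1)<14)&(d>0)]; s=s[(s[:,2]>70)&(s[:,2]<95)]; A=np.c_[s[:,:2]-p,np.ones(len(s))]; g=np.linalg.lstsq(A,s[:,2],rcond=None)[0]; print(n,'lid z',g[2].round(2),'slope deg',np.degrees(g[:2]).round(2))
# bystanders: top image change outside the jobs' places
t0=pickle.load(open('c0.pkl','rb'))['top'];t=grab('top')
for n,(u,w) in{'dropper':(263,130),'round':(225,142),'small':(392,283),'green':(249,280),'purple':(206,286)}.items():
    s=np.s_[w-12:w+13,u-12:u+13];print(n,np.abs(t0['img'][s].astype(int)-t['img'][s]).mean().round(1))
print(bot.hand_in())
E
```

```text
A lid z 81.9 slope deg [-0.01  0.13]
B lid z 81.93 slope deg [ 0.25 -0.15]
dropper 14.5
round 55.2
small 14.6
green 30.2
purple 25.1
the job is handed in; nothing more can be done
None
```

Both loose amber jars are in the tray beside the two packed ones, and the job is handed in at about 40 s of the 54 s allowed. Each jar was set down on light contact and then nudged into its slot.

**Last measurements (wrist camera):**

| Check | Jar in the left place | Jar in the right place | Wanted |
|---|---|---|---|
| Centre from the right packed jar (x, y), mm | (−46.96, 27.23) | (−46.87, −27.06) | (−47.2, ±27.25) |
| Lid height, mm | 81.9 | 81.9 | 82 |
| Lid tilt, degrees | under 0.3 | under 0.3 | 0 |

- **Gaps:** the side faces are about 0.1–0.4 mm apart.
- **Yaw:** both jars were within about 0.3° of the tray's directions when measured in the grip. I did not measure yaw again after release.
- **Packed jars:** they stayed within measurement noise of where they started, about 0.2 mm in repeat views.

**What went wrong or stayed unproven:**
- **Right jar:** an early nudge pressed it onto the floor at about 20 N. A later one left it 0.7 mm farther out, probably because I had gripped it too high. A deeper regrasp fixed it.
- **Bystanders:** my last check, comparing overhead pictures for the dropper, the bottle and the other jars, settled nothing. All five spots differed, most at the round jar. The arm hanging over the tray, its shadow and picture noise could explain that, but I did not confirm it. I felt no unexpected contact force near them.

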